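Pack two stack-nest crates with cartons

ROBOT

A 6-joint arm with a two-finger parallel gripper is mounted at the origin on a cart in front of the work surface, level with it; the furniture and walls round the work are solid. World frame = base frame: x ahead of the robot, y to its left, z up, the work surface at z = 0. Lengths are in m, angles in degrees, forces in N, time in s.
With the tool pointing down it reaches from about 0.25 to 0.725 m from the base axis. Payload 9.7 kg.
Tool frame: the origin (TCP) lies at the very end of the fingers, on their centre line; the grasp point (between the pads) lies 19 mm behind it; z points along the fingers, y is the line along which they close (so a half turn about z gives the same grasp; the last joint's range is limited). The gripper opens to 85 mm and grips with 20 to 120 N. Pads are 22 mm wide; open, the fingers measure 114 mm over their backs; the gripper's body (76 mm by 85 mm) begins 54 mm behind the grasp point. The pads swing forward as they close: fully open they stand 13 mm farther back than shut.
Start: joints at [75.172, 4.979, 10.078, 95.1, 0, 90], TCP at [0.141, 0.532, 0.231] pointing down, gripper open.
Joint ranges: [-179.16, 179.16], [-48.56, 103.87], [-65.8, 70.77], [-126.05, 130.52], [-82.76, 87.17], [-180, 180]. Speed limits (degrees/s): [127.2, 127.2, 147.25, 180, 180, 180].

INTERFACE

Orientations are given as [roll, pitch, yaw] about the fixed x, y, z axes, in that order (R = Rz(yaw) Ry(pitch) Rx(roll)).
In Python, from workcell import bot gives the robot as it stands.
- The arm moves only by the tool arm_command, never from a script. Its argument "series" is a list of rows, each a list of 4 numbers: the shift along the tool's x, y, z in m, then the turn about the tool's z in rad. A call has exactly 5 rows; each row is the pose to reach, as a shift and turn from the pose commanded when the call began, along the tool's axes at that moment; what a row does not reach only later rows make up. A row lasts 1/10 s, in which the tool goes at most 50 mm and 8.59 degrees, less where a joint would pass 70% of its speed; a pose out of reach is approached as far as the arm can. A call with a gripper value outside its range is refused whole. "hand" is the finger opening in m, from 0 to 0.0854, set as the call begins (left out, the last holds). The fingers move at their own pace and stop on an object; "grip_force" is the grip in N (left out, the last holds). Time passes only in rows, so rows that repeat a pose let the fingers close, or fill a call up. It gives the time, the measured TCP pose, the force, the opening and the grip force at its end, in the units of the state.
- bot.get_obs(): the state, without advancing time (a new reading comes with each control period).
- bot.camera(name): name is "scene" or "top" or "wrist"; returns a dict with "color" (420x560x3 uint8, blue, green, red), "camera_matrix" (3x3 intrinsics, pixels), "xyz" and "orientation" of the camera in the world; the wrist camera has in their place "T_tool_cam" (4x4, takes a point from camera to tool coordinates, whose origin is the TCP and whose axes are the flange's). Camera axes: x right, y up, looking along -z (the intrinsics and any distortion apply to the point x, -y, -z); pixel columns grow to the right and rows downward; lengths in m; the calibration is good to about 2 mm. A picture is of the moment at which its call begins: read the wrist's pose just before it. There is no depth.
- bot.job_done(): hands the job in; it is judged then, once.
Trained networks look in the newest picture that a camera, given by its name, has taken for a name from the list of things; names that differ only in an ending like _2 or _b are one class to them, and where a whole thing is asked for, a point or a joint stands for the part that bears it (a point fixed in the world has none). Each returns a list of dicts, best first, with "confidence" (0 to 1); they miss things now and then, are a little off and sometimes report something else, mostly with a low value. They report only what shows in the picture. A call takes as long as a camera call.
- bot.find_in(camera, target): "location" ([column, row] in pixels, amid what is visible of it).
- bot.mark_of(camera, target): "location" ([column, row] in pixels: a listed point, or the origin of a listed thing).
The state is a dict: "time": time; "q": joint angles; "qd": joint speeds; "joint_efforts": joint torques, N m; "ee_pos": TCP position; "tcp_rot": TCP orientation; "wrist_force": force on the tool from outside, world axes, zero at the start; "torque": the same for the moment, N m; "opening": finger opening in m; "grasp_force": force on a finger pad.
Only numpy, scipy, OpenCV 4.12 (cv2) and the standard library are available. Lean on these libraries where they do the work, as an engineer would, in place of code of your own. Each camera call takes 0.05 s, during which the arm holds its last target. There are 200 camera calls.

TASK

Pack these crates for the pantry as two tiers. Lift the white crate out of the green one, lay the orange-and-violet carton in the green crate, then turn the white crate half round and set it on the green one so that it rests on the lugs instead of dropping in; lastly stand every pink carton upright on its small end inside the white crate. Leave the mug and the tea box alone, and let go of everything at the end.

Things in the scene. Friction and masses are not known exactly. Their poses are not given: they have to be found in the camera images.
- crate_low: Green stack-nest crate, loose, 0.6 kg, on the worktop, length within 0.1 rad of world x. Origin: centre of underside; x along its length to its orange tab, z up. 236 x 150 mm outside at the rim, 72 high; inside 220 x 134 at the rim, tapering to 138 x 107 clear at the 4 mm floor. Top 30 mm of the walls is a vertical rim 8 mm thick, to be pinched from above.
- crate_top: White crate, same shape as the green one, 0.25 kg; starts nested in it, facing the same way, 30 mm higher, rim on rim. Origin: centre of underside; x along its length to its orange tab, z up. Pinch the 8 mm rim at the middle of a long side, y = +-71 mm, rim top at z = 72 mm; while nested the rims are flush above one another, so reach no lower than 28 mm below its rim's top.
- crate_low_tab (a point): Top of the green crate's rim at its orange tab, on the inner edge (110, 0, 72 mm from the crate's origin). Each crate has 3 inward lugs, tops 66 mm above its underside, reaching 26 mm in from the rim: two in the corners of this +x end, one in the middle of the -x end. The outer walls are recessed below the lugs, so a crate facing the same way nests.
- crate_top_tab (a point): Top of the white crate's rim at its orange tab, on the inner edge (110, 0, 72 mm from the crate's origin). Turned 180 degrees about the vertical the white crate rests on the green one's lugs: its origin 66 mm above the green origin, foot 6 mm inside the rim, with 10 mm play each way.
- violet_carton: Small rigid printed carton, orange and violet, 92 (x) x 55 (y) x 40 (z) mm, 0.1 kg, lying flat on the worktop. Origin: centre of its underside. Goes in the green crate, lying flat on the floor between the lugs, where it clears the white crate's floor by about 20 mm. It fits lengthwise or crosswise; crosswise leaves a gripper the most room beside it.
- pink_carton_a: Rigid printed carton, pink and dark violet, 100 (x) x 58 (y) x 36 (z) mm, 0.12 kg, lying flat on the worktop with its x axis within 0.1 rad of world y. Origin: centre of its 100 x 58 mm underside; x along its length. To be stood on either 58 x 36 mm end. Two or three of the pink cartons are present; three fit in a row along the white crate, 43 mm apart, each with its 58 mm width across the crate.
- pink_carton_b: Rigid printed carton, pink and dark violet, 100 (x) x 58 (y) x 36 (z) mm, 0.12 kg, lying flat on the worktop with its x axis within 0.1 rad of world y. Origin: centre of its 100 x 58 mm underside; x along its length. To be stood on either 58 x 36 mm end. Two or three of the pink cartons are present; three fit in a row along the white crate, 43 mm apart, each with its 58 mm width across the crate.
- pink_carton_c: Rigid printed carton, pink and dark violet, 100 (x) x 58 (y) x 36 (z) mm, 0.12 kg, lying flat on the worktop with its x axis within 0.1 rad of world y. Origin: centre of its 100 x 58 mm underside; x along its length. To be stood on either 58 x 36 mm end. Two or three of the pink cartons are present; three fit in a row along the white crate, 43 mm apart, each with its 58 mm width across the crate.
- mug: Tall drip-glazed tea mug, 118 x 82 x 98 mm, standing at the front right of the worktop; origin: centre of its underside. A bystander.
- tea: Black tea box, 71 x 73 x 81 mm, standing at the front left in front of the sink; origin: centre of its underside. A bystander.

How it is judged (in metres and radians):
On the way, in this order (a step that is already met when the one before it is completed fails the run):
1. the orange-and-violet carton lies in the green crate, with the white crate lifted out (x of violet_carton in the frame of crate_low between -0.09 and 0.09 m and y of violet_carton in the frame of crate_low between -0.06 and 0.06 m and z of violet_carton in the frame of crate_low between -0.002 and 0.058 m and (horizontal distance between crate_top and crate_low above 0.1 m or z of crate_top in the frame of crate_low above 0.075 m)), for 0.2 s.
2. the white crate, turned half round, rests on the green crate's lugs above the carton (z of crate_top in the frame of crate_low between 0.061 and 0.071 m and x of crate_top in the frame of crate_low between -0.014 and 0.014 m and y of crate_top in the frame of crate_low between -0.014 and 0.014 m and x of crate_top_tab in the frame of crate_low below -0.08 m and angle between each of crate_top, crate_low's own z axis and vertical below 0.06 rad and x of violet_carton in the frame of crate_low between -0.09 and 0.09 m and y of violet_carton in the frame of crate_low between -0.06 and 0.06 m and z of violet_carton in the frame of crate_low between -0.002 and 0.058 m), for 0.3 s.
At the end, for the whole second after the job is handed in: The violet carton is in the green crate; the white crate rests level on its lugs, tabs at opposite ends (66 mm higher within 5 mm, centred within 14 mm each way); every pink carton stands on an end on the white crate's floor, upright within 0.15 rad; all at rest, released (all of step 2 and linear speed of each of crate_top, pink_carton_a, pink_carton_b, pink_carton_c below 0.02 m/s and height (world z) of crate_low below 0.01 m and x of pink_carton_a in the frame of crate_top between -0.1 and 0.1 m and y of pink_carton_a in the frame of crate_top between -0.065 and 0.065 m and z of pink_carton_a in the frame of crate_top between 0.044 and 0.064 m and (angle between pink_carton_a's own x axis and vertical below 0.15 rad or angle between pink_carton_a's own x axis and vertical above 2.9916 rad) and x of pink_carton_b in the frame of crate_top between -0.1 and 0.1 m and y of pink_carton_b in the frame of crate_top between -0.065 and 0.065 m and z of pink_carton_b in the frame of crate_top between 0.044 and 0.064 m and (angle between pink_carton_b's own x axis and vertical below 0.15 rad or angle between pink_carton_b's own x axis and vertical above 2.9916 rad) and x of pink_carton_c in the frame of crate_top between -0.1 and 0.1 m and y of pink_carton_c in the frame of crate_top between -0.065 and 0.065 m and z of pink_carton_c in the frame of crate_top between 0.044 and 0.064 m and (angle between pink_carton_c's own x axis and vertical below 0.15 rad or angle between pink_carton_c's own x axis and vertical above 2.9916 rad)); the robot touches nothing.
It fails at once if the mug or the tea box is disturbed (moved more than 30 mm or tipped) (distance of any of mug, tea from where it was at the start of the episode above 0.03 m or angle between any of mug, tea's own z axis and vertical above 0.3 rad).
Of pink_carton_a, pink_carton_b, pink_carton_c only 2 to 3 are there at a start; the rules pass over those that are not, and their reading is None.
At some moment in a run one of violet_carton may be knocked a few centimetres aside while the robot is not near it.
Once in a run the grip may slacken for a moment while it holds something.
It also fails if it takes over 210 s, if anything falls off the work surface, if the arm or the gripper's body presses on something with over 40 N, if the wrist force passes 120 N, or if a joint passes its speed limit or range.

## Working session

There is one attempt and no reset: what is moved stays moved. The work goes in short steps, Python scripts to look and compute and a tool call to move; the robot and the scene stay as the last step left them, time stands still between calls to the robot, and variables do not carry over. Pictures are saved under pics/ and viewed, at most 14 in all, crops included, and the job is handed in when it is done.

Besides the shell and the picture viewer there is one more tool, called after "Emit:" by a JSON object that holds its "fn" and its "kwargs". arm_command: Moves the arm, as the interface text tells. Its arguments: {"type":"object","properties":{"series":{"type":"array"},"hand":{"type":"number"},"grip_force":{"type":"number"}},"required":["series"]}

```bash
ls; mkdir -p pics; cat > h.py <<'E'
import numpy as np, cv2
from workcell import bot
from scipy.spatial.transform import Rotation as R
def pose():
    s=bot.get_obs(); return np.array(s["ee_pos"]),R.from_euler('xyz',s["tcp_rot"],degrees=True).as_matrix()
def cam(n):
    p,Rt=pose(); c=bot.camera(n)
    if n=="wrist":
        T=np.array(c["T_tool_cam"]); c["C"]=p+Rt@T[:3,3]; c["R"]=Rt@T[:3,:3]
    else:
        c["C"]=np.array(c["xyz"]); o=np.array(c["orientation"])
        c["R"]=o if o.shape==(3,3) else R.from_euler('xyz',o,degrees=True).as_matrix()
    return c
def unproj(c,px,z):
    K=np.array(c["camera_matrix"]); d=np.linalg.inv(K)@[px[0],px[1],1]; d=c["R"]@[d[0],-d[1],-d[2]]
    return c["C"]+d*(z-c["C"][2])/d[2]
def proj(c,P):
    v=c["R"].T@(np.array(P)-c["C"]); v=np.array([v[0],-v[1],-v[2]]); q=np.array(c["camera_matrix"])@v; return q[:2]/q[2]
E
python3 - <<'E'
from h import *
print(bot.get_obs())
Z=dict(crate_low=0,crate_top=.03,crate_low_tab=.072,crate_top_tab=.102,violet_carton=0,pink_carton_a=0,mug=0,tea=0)
for n in ["scene","top"]:
    c=cam(n); print(n,{k:np.round(v,3).tolist() for k,v in c.items() if k!="color"})
    cv2.imwrite(f"pics/{n}0.png",c["color"])
    for t,z in Z.items():
        for r in bot.mark_of(n,t)[:4]:
            print(t,np.round(r["location"]),round(r["confidence"],2),np.round(unproj(c,r["location"],z),3))
c=cam("wrist");print({k:np.round(v,3).tolist() for k,v in c.items() if k!="color"})
E
```

```text
pics
{'time': 0.0, 'q': array([7.51735851e+01, 5.01061157e+00, 1.00338564e+01, 9.51009685e+01,
       5.63409799e-04, 8.99999018e+01]), 'qd': array([ 0.04523306,  0.02293913, -0.05534446, -0.00250739, -0.08221971,
        0.03771195]), 'joint_efforts': array([-4.68901038e-03, -5.20394468e+01,  4.64800429e+01,  1.61675632e-02,
       -8.53669280e-05, -1.21850204e-05]), 'ee_pos': array([0.1406751 , 0.53145267, 0.23058242]), 'tcp_rot': array([-1.79922276e+02, -5.63542454e-04,  1.65173682e+02]), 'wrist_force': array([-0.24648215, -0.65072987, -0.82035515]), 'torque': array([ 0.02298686, -0.01354865, -0.04728661]), 'grasp_force': 0.0, 'opening': 0.08548471342024662}
scene {'camera_matrix': [[459.28, 0.0, 280.643], [0.0, 459.28, 207.147], [0.0, 0.0, 1.0]], 'xyz': [-0.686, -0.65, 0.827], 'orientation': [62.99, 1.319, -58.881], 'C': [-0.686, -0.65, 0.827], 'R': [[0.517, 0.399, -0.757], [-0.856, 0.217, -0.469], [-0.023, 0.891, 0.454]]}
crate_low [248. 235.] 0.63 [0.449 0.194 0.   ]
crate_top [384. 245.] 0.94 [ 0.574 -0.263  0.03 ]
crate_low_tab [401. 218.] 0.78 [ 0.701 -0.274  0.072]
crate_to
[... 752 characters left out ...]
low_tab [395. 159.] 0.5 [ 0.699 -0.277  0.072]
crate_top_tab [395. 161.] 0.82 [ 0.686 -0.27   0.102]
violet_carton [277. 249.] 0.61 [0.42  0.078 0.   ]
pink_carton_a [247. 213.] 0.81 [0.532 0.177 0.   ]
pink_carton_a [244. 244.] 0.63 [0.433 0.182 0.   ]
mug [399. 264.] 0.98 [ 0.384 -0.302  0.   ]
tea [155. 270.] 0.98 [0.346 0.454 0.   ]
tea [397. 161.] 0.7 [ 0.713 -0.302  0.   ]
{'camera_matrix': [[370.211, 0.0, 277.709], [0.0, 370.211, 209.481], [0.0, 0.0, 1.0]], 'T_tool_cam': [[-0.0, 0.962, 0.273, 0.069], [1.0, 0.0, -0.001, -0.0], [-0.001, 0.273, -0.962, -0.144], [0.0, 0.0, 0.0, 1.0]], 'C': [0.074, 0.549, 0.376], 'R': [[0.256, -0.93, -0.264], [0.967, 0.247, 0.069], [0.001, -0.273, 0.962]]}
```

View pics/top0.png

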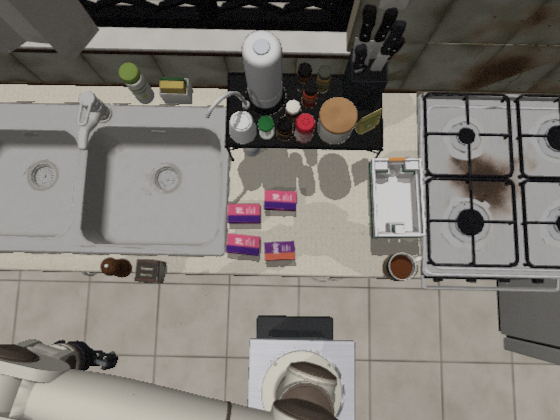

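View pics/scene0.png

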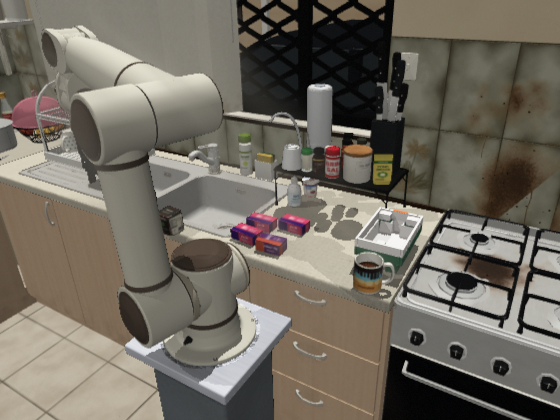

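The top view shows the crates at pixel (396,198) with the tab at (396,160). Pinks are at (244,213), (281,200) and (243,244), violet at (280,250), and the mug at (400,265), just in front of the crates. I'll move above the crates' left rim and look from there.

Emit:
{"fn": "arm_command", "kwargs": {"series": [[0,0,-0.05,-0.13],[0,0,-0.05,-0.258],[0,0,-0.05,-0.258],[0,0,-0.05,-0.258],[0,0,-0.05,-0.258]]}}

```text
time: 1.45
ee_pos: [0.1407, 0.5314, 0.2802]
tcp_rot: [-179.9, -0.0, 179.8]
wrist_force: [-0.1, -0.3, -0.6]
opening: 0.0857
grasp_force: 0.0
```

Emit:
{"fn": "arm_command", "kwargs": {"series": [[-0.02,-0.04,0,0],[-0.045,-0.08,0,0],[-0.07,-0.12,0,0],[-0.09,-0.16,0,0],[-0.11,-0.2,0,0]]}}

```text
time: 1.95
ee_pos: [0.2509, 0.3298, 0.2805]
tcp_rot: [-180.0, -0.0, 179.8]
wrist_force: [1.4, 0.4, 0.1]
opening: 0.0851
grasp_force: 0.0
```

Emit:
{"fn": "arm_command", "kwargs": {"series": [[-0.02,-0.04,0,0],[-0.045,-0.08,0,0],[-0.07,-0.12,0,0],[-0.09,-0.16,0,0],[-0.11,-0.2,0,0]]}}

```text
time: 2.45
ee_pos: [0.3607, 0.1296, 0.2807]
tcp_rot: [-180.0, -0.0, 179.8]
wrist_force: [-0.5, 0.2, -1.0]
opening: 0.0856
grasp_force: 0.0
```

Emit:
{"fn": "arm_command", "kwargs": {"series": [[-0.02,-0.04,0,0],[-0.045,-0.08,0,0],[-0.07,-0.12,0,0],[-0.09,-0.16,0,0],[-0.11,-0.2,0,0]]}}

```text
time: 2.95
ee_pos: [0.4706, -0.0706, 0.2806]
tcp_rot: [180.0, -0.0, 179.8]
wrist_force: [1.0, 0.7, 0.6]
opening: 0.0856
grasp_force: 0.0
```

Emit:
{"fn": "arm_command", "kwargs": {"series": [[-0.02,-0.03,0,0],[-0.04,-0.06,0,0],[-0.06,-0.1,0,0],[-0.07,-0.14,0,0],[-0.07,-0.14,0,0]]}}

```text
time: 3.45
ee_pos: [0.5406, -0.2125, 0.2786]
tcp_rot: [180.0, -0.2, 179.6]
wrist_force: [0.1, 0.2, 0.1]
opening: 0.0858
grasp_force: 0.0
```

```bash
cat >> h.py <<'E'
def marks(n,Z,k=3,save=None):
    c=cam(n)
    if save: cv2.imwrite(f"pics/{save}.png",c["color"])
    for t,z in Z.items():
        for f in ("mark_of","find_in"):
            for r in getattr(bot,f)(n,t)[:k]: print(n,f,t,np.round(r["location"]),round(r["confidence"],2),np.round(unproj(c,r["location"],z),3))
    return c
def st():
    s=bot.get_obs(); print("t",round(s["time"],2),"pos",np.round(s["ee_pos"],4),"rot",np.round(s["tcp_rot"],2),"q",np.round(s["q"],1),"open",round(s["opening"],4),"F",np.round(s["wrist_force"],1),round(s["grasp_force"],1))
E
python3 - <<'E'
from h import *
st()
marks("wrist",dict(crate_top=.03,crate_low=0,crate_top_tab=.102,crate_low_tab=.072),2,"w1")
E
```

```text
t 3.45 pos [ 0.5406 -0.2125  0.2786] rot [179.98  -0.19 179.63] q [-21.4  11.   22.1 101.3  -0.  -21.1] open 0.0858 F [0.1 0.2 0.1] 0.0
wrist mark_of crate_top [216. 207.] 0.94 [ 0.579 -0.28   0.03 ]
wrist mark_of crate_top [527. 195.] 0.49 [0.567 0.06  0.03 ]
wrist find_in crate_top [211. 205.] 0.86 [ 0.577 -0.286  0.03 ]
wrist find_in crate_low [200. 297.] 0.77 [ 0.704 -0.312  0.   ]
wrist mark_of crate_top_tab [218. 336.] 0.85 [ 0.692 -0.273  0.102]
wrist find_in crate_top_tab [212. 207.] 0.87 [ 0.559 -0.271  0.102]
wrist mark_of crate_low_tab [219. 210.] 0.53 [ 0.57  -0.27   0.072]
wrist find_in crate_low_tab [198. 300.] 0.67 [ 0.669 -0.297  0.072]
```

View pics/w1.png

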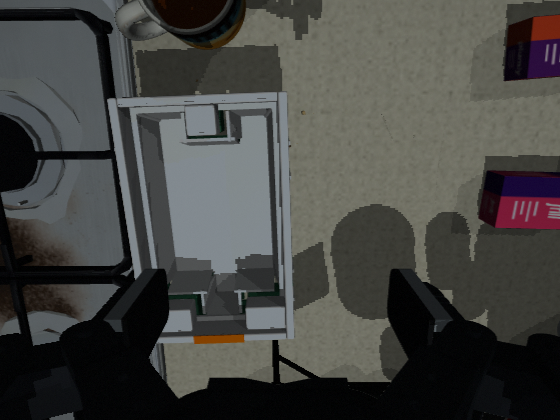

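The close view shows the rim's outer corners at about (111,101), (287,94) and (294,340), and the tab at (218,340). I'll compute the crate pose from these corners.

```bash
python3 - <<'E'
from h import *
c=cam("wrist")
for p in [(111,101),(287,94),(294,340),(278,96),(284,334),(218,339),(205,98)]: print(p,np.round(unproj(c,p,.102),4))
d=cam("wrist")
E
```

```text
(111, 101) [ 0.468  -0.3478  0.102 ]
(287, 94) [ 0.4624 -0.2     0.102 ]
(294, 340) [ 0.7    -0.1914  0.102 ]
(278, 96) [ 0.464  -0.2076  0.102 ]
(284, 334) [ 0.693  -0.2015  0.102 ]
(218, 339) [ 0.6988 -0.2682  0.102 ]
(205, 98) [ 0.4656 -0.2687  0.102 ]
```

Emit:
{"fn": "arm_command", "kwargs": {"series": [[-0.02,0.006,0.03,-0.042],[-0.039,0.011,0.07,-0.042],[-0.039,0.011,0.11,-0.042],[-0.039,0.011,0.15,-0.042],[-0.039,0.011,0.15,-0.042]], "hand": 0.04, "grip_force": 60}}

```text
time: 4.5
ee_pos: [0.5764, -0.1964, 0.1253]
tcp_rot: [179.8, -0.5, -177.6]
wrist_force: [0.2, -0.4, -0.5]
opening: 0.0401
grasp_force: 0.0
```

```bash
python3 - <<'E'
from h import *
c=cam("wrist");st(); cv2.imwrite("pics/w2.png",c["color"])
E
```

```text
t 4.55 pos [ 0.5777 -0.197   0.1294] rot [ 179.9    -0.25 -177.62] q [-18.8  12.7   7.5  85.1   0.  -21.2] open 0.0398 F [ 0.3 -1.1  1. ] 0.0
```

View pics/w2.png

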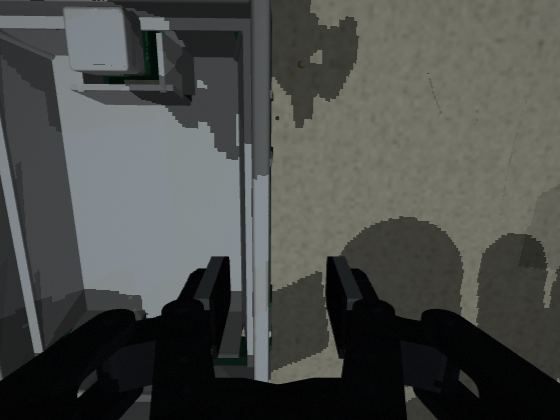

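The rim is at column ~262 and the finger centre at ~278, so I'll shift about 6 mm towards the crate, go down and grip.

Emit:
{"fn": "arm_command", "kwargs": {"series": [[0,-0.006,0.0,0],[-0.002,-0.006,0.02,0],[-0.002,-0.006,0.04,0],[-0.002,-0.006,0.05,0],[-0.002,-0.006,0.05,0]]}}

```text
time: 5.05
ee_pos: [0.5816, -0.204, 0.082]
tcp_rot: [-180.0, 0.0, -177.7]
wrist_force: [-0.1, -0.0, -0.3]
opening: 0.0403
grasp_force: 0.0
```

Emit:
{"fn": "arm_command", "kwargs": {"series": [[0,0,0,0],[0,0,0,0],[0,0,0,0],[0,0,0,0],[0,0,0,0]], "hand": 0, "grip_force": 100}}

```text
time: 5.55
ee_pos: [0.5822, -0.2038, 0.0832]
tcp_rot: [-179.9, 0.1, -177.7]
wrist_force: [-0.8, 0.6, 6.1]
opening: 0.0053
grasp_force: 98.6
```

Emit:
{"fn": "arm_command", "kwargs": {"series": [[0,0,-0.004,0],[0,0,-0.01,0],[0,0,-0.016,0],[0,0,-0.022,0],[0,0,-0.03,0]]}}

```text
time: 6.05
ee_pos: [0.5813, -0.2034, 0.1117]
tcp_rot: [180.0, -0.0, -177.6]
wrist_force: [-0.9, 0.3, -1.9]
opening: 0.0055
grasp_force: 98.0
```

```bash
python3 - <<'E'
from h import *
st()
E
```

```text
t 6.05 pos [ 0.5813 -0.2034  0.1117] rot [ 1.7997e+02 -2.0000e-02 -1.7763e+02] q [-19.3  13.3   6.3  83.    0.  -21.7] open 0.0055 F [-0.9  0.3 -1.9] 98.0
```

Emit:
{"fn": "arm_command", "kwargs": {"series": [[0,0,-0.03,0],[0,0,-0.06,0],[0,0,-0.09,0],[0,0,-0.12,0],[0,0,-0.15,0]]}}

```text
time: 6.55
ee_pos: [0.5812, -0.2034, 0.2632]
tcp_rot: [180.0, 0.0, -177.6]
wrist_force: [0.7, -0.2, -2.5]
opening: 0.0055
grasp_force: 98.2
```

Emit:
{"fn": "arm_command", "kwargs": {"series": [[0.016,0.012,0,0],[0.032,0.024,0,0],[0.048,0.036,0,0],[0.064,0.048,0,0],[0.08,0.06,0,0]]}}

```text
time: 7.05
ee_pos: [0.4983, -0.1463, 0.2619]
tcp_rot: [180.0, 0.0, -177.6]
wrist_force: [1.0, -0.0, -1.7]
opening: 0.0056
grasp_force: 98.2
```

Emit:
{"fn": "arm_command", "kwargs": {"series": [[0,0,0,0.1256],[0,0,0,0.2512],[0,0,0,0.3768],[0,0,0,0.5024],[0,0,0,0.6283]]}}

```text
time: 7.55
ee_pos: [0.499, -0.1468, 0.262]
tcp_rot: [180.0, 0.0, 146.1]
wrist_force: [-0.2, 0.6, -2.3]
opening: 0.0053
grasp_force: 98.2
```

Emit:
{"fn": "arm_command", "kwargs": {"series": [[0,0,0,0.1256],[0,0,0,0.2512],[0,0,0,0.3768],[0,0,0,0.5024],[0,0,0,0.6283]]}}

```text
time: 8.05
ee_pos: [0.499, -0.1468, 0.262]
tcp_rot: [180.0, 0.0, 110.1]
wrist_force: [-0.5, 0.4, -3.3]
opening: 0.0055
grasp_force: 98.2
```

Emit:
{"fn": "arm_command", "kwargs": {"series": [[0,0,0,0.1256],[0,0,0,0.2512],[0,0,0,0.3768],[0,0,0,0.5024],[0,0,0,0.6283]]}}

```text
time: 8.55
ee_pos: [0.499, -0.1469, 0.262]
tcp_rot: [180.0, -0.0, 74.1]
wrist_force: [-0.9, -0.5, -3.0]
opening: 0.0055
grasp_force: 98.2
```

Emit:
{"fn": "arm_command", "kwargs": {"series": [[0,0,0,0.1256],[0,0,0,0.2512],[0,0,0,0.3768],[0,0,0,0.5024],[0,0,0,0.6283]]}}

```text
time: 9.05
ee_pos: [0.499, -0.1469, 0.262]
tcp_rot: [180.0, -0.0, 38.1]
wrist_force: [0.1, -0.2, -2.5]
opening: 0.0053
grasp_force: 98.2
```

Emit:
{"fn": "arm_command", "kwargs": {"series": [[0,0,0,0.1256],[0,0,0,0.2512],[0,0,0,0.3768],[0,0,0,0.5024],[0,0,0,0.6283]]}}

```text
time: 9.55
ee_pos: [0.499, -0.1469, 0.262]
tcp_rot: [180.0, -0.0, 2.1]
wrist_force: [-0.1, -0.0, -2.4]
opening: 0.0057
grasp_force: 98.2
```

```bash
python3 - <<'E'
from h import *
c=cam("scene");st(); cv2.imwrite("pics/s3.png",c["color"])
E
```

```text
t 9.6 pos [ 0.499  -0.1469  0.262 ] rot [ 1.7998e+02 -4.0000e-02  1.6600e+00] q [-16.4   1.6  10.   98.3  -0.  161.9] open 0.0054 F [ 0.1  0.5 -3.5] 98.2
```

View pics/s3.png

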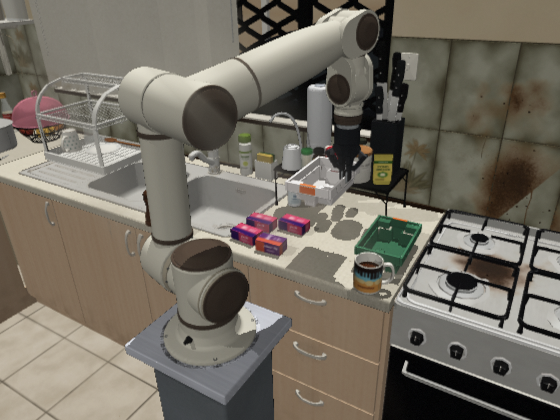

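The white crate is held and turned, and the green one stayed in place. I'll lower the white crate to park it and release.

Emit:
{"fn": "arm_command", "kwargs": {"series": [[0,0,0.04,0],[0,0,0.08,0],[0,0,0.12,0],[0,0,0.15,0],[0,0,0.17,0]]}}

```text
time: 10.1
ee_pos: [0.4981, -0.1466, 0.0892]
tcp_rot: [-180.0, 0.1, 2.5]
wrist_force: [-0.4, -0.3, -2.6]
opening: 0.0058
grasp_force: 98.3
```

Emit:
{"fn": "arm_command", "kwargs": {"series": [[0,0,0.01,0],[0,0,0.02,0],[0,0,0.03,0],[0,0,0.036,0],[0,0,0.039,0]]}}

```text
time: 10.6
ee_pos: [0.4992, -0.1473, 0.053]
tcp_rot: [179.9, -0.0, 2.4]
wrist_force: [-8.7, -1.0, 21.5]
opening: 0.0057
grasp_force: 101.8
```

Emit:
{"fn": "arm_command", "kwargs": {"series": [[0,0,0,0],[0,0,0,0],[0,0,0,0],[0,0,0,0],[0,0,0,0]], "hand": 0.035}}

```text
time: 11.1
ee_pos: [0.4991, -0.1469, 0.0524]
tcp_rot: [180.0, -0.0, 2.4]
wrist_force: [-0.0, 0.6, 0.4]
opening: 0.0351
grasp_force: 0.0
```

Emit:
{"fn": "arm_command", "kwargs": {"series": [[0,0,-0.04,0],[0,0,-0.08,0],[0,0,-0.12,0],[0,0,-0.16,0],[0,0,-0.2,0]]}}

```text
time: 11.6
ee_pos: [0.4988, -0.1469, 0.2541]
tcp_rot: [180.0, -0.0, 2.4]
wrist_force: [1.9, -0.4, -0.4]
opening: 0.0348
grasp_force: 0.0
```

```bash
python3 - <<'E'
from h import *
st()
Z=dict(crate_top=0,crate_top_tab=.072,crate_low=0,crate_low_tab=.072,violet_carton=0,pink_carton_a=0)
for n in ("top","scene"): marks(n,Z,3)
marks("wrist",dict(crate_low=0,crate_low_tab=.072),2)
E
```

```text
t 11.6 pos [ 0.4988 -0.1469  0.2541] rot [ 1.80e+02 -2.00e-02  2.37e+00] q [-16.4   1.4   8.9  97.5   0.  161.2] open 0.0348 F [ 1.9 -0.4 -0.4] 0.0
top mark_of crate_top [326. 225.] 0.65 [ 0.5   -0.074  0.   ]
top find_in crate_top [328. 224.] 0.88 [ 0.504 -0.08   0.   ]
top mark_of crate_top_tab [330. 260.] 0.8 [ 0.385 -0.078  0.072]
top mark_of crate_top_tab [278. 251.] 0.56 [0.409 0.075 0.072]
top find_in crate_top_tab [326. 224.] 0.71 [ 0.495 -0.069  0.072]
top find_in crate_low [369. 163.] 0.58 [ 0.705 -0.21   0.   ]
top mark_of violet_carton [278. 249.] 0.63 [0.421 0.076 0.   ]
top mark_of violet_carton [329. 260.] 0.5 [ 0.389 -0.084  0.   ]
top find_in violet_carton [279. 247.] 0.7 [0.427 0.074 0.   ]
top mark_of pink_carton_a [246. 213.] 0.82 [0.532 0.178 0.   ]
top mark_of pink_carton_a [280. 202.] 0.61 [0.571 0.072 0.   ]
top mark_of pink_carton_a [245. 245.] 0.58 [0.431 0.18  0.   ]
top find_in pink_carton_a [244. 243.] 0.92 [0.438 0.183 0.   ]
top find_in pink_carton_a [246. 214.] 0.89 [0.53 0.18 0.  ]
top find_in pink_carton_a [278. 203.] 0.65 [0.566 0.08  0.   ]
scene m
[... 658 characters left out ...]
iolet_carton [272. 251.] 0.78 [0.402 0.061 0.   ]
scene find_in violet_carton [267. 245.] 0.82 [0.427 0.099 0.   ]
scene mark_of pink_carton_a [295. 225.] 0.82 [0.592 0.082 0.   ]
scene mark_of pink_carton_a [248. 235.] 0.77 [0.451 0.193 0.   ]
scene mark_of pink_carton_a [263. 226.] 0.67 [0.531 0.182 0.   ]
scene find_in pink_carton_a [244. 233.] 0.94 [0.455 0.217 0.   ]
scene find_in pink_carton_a [266. 222.] 0.71 [0.566 0.191 0.   ]
scene find_in pink_carton_a [293. 222.] 0.62 [0.608 0.102 0.   ]
wrist mark_of crate_low [409.  98.] 0.73 [ 0.58  -0.278  0.   ]
wrist find_in crate_low [430. 109.] 0.66 [ 0.57  -0.301  0.   ]
wrist find_in crate_low_tab [430. 108.] 0.59 [ 0.57  -0.273  0.072]
```

Emit:
{"fn": "arm_command", "kwargs": {"series": [[-0.014,-0.045,0,-0.14],[-0.028,-0.09,0,-0.28],[-0.042,-0.135,0,-0.42],[-0.056,-0.18,0,-0.56],[-0.07,-0.225,0,-0.7]], "hand": 0.085}}

```text
time: 13.65
ee_pos: [0.4188, 0.0764, 0.2525]
tcp_rot: [180.0, -0.0, 42.8]
wrist_force: [1.9, 0.6, 0.5]
opening: 0.0852
grasp_force: 0.0
```

Emit:
{"fn": "arm_command", "kwargs": {"series": [[0,0,0,-0.14],[0,0,0,-0.28],[0,0,0,-0.42],[0,0,0,-0.56],[0,0,0,-0.7]]}}

```text
time: 14.15
ee_pos: [0.4197, 0.0751, 0.2524]
tcp_rot: [180.0, -0.0, 82.9]
wrist_force: [-0.5, 0.4, 0.3]
opening: 0.085
grasp_force: 0.0
```

Emit:
{"fn": "arm_command", "kwargs": {"series": [[0,0,0,-0.13],[0,0,0,-0.13],[0,0,0,-0.13],[0,0,0,-0.13],[0,0,0,-0.13]]}}

```text
time: 14.65
ee_pos: [0.4198, 0.075, 0.2523]
tcp_rot: [180.0, 0.0, 89.9]
wrist_force: [-0.7, -0.5, -0.7]
opening: 0.0845
grasp_force: 0.0
```

```bash
cat >> h.py <<'E'
def quads(c,z,lo,hi,minA=1500):
    # min-area rectangles (world, at height z) of coloured blobs
    hsv=cv2.cvtColor(c["color"],cv2.COLOR_BGR2HSV); m=cv2.inRange(hsv,lo,hi)
    m=cv2.morphologyEx(m,cv2.MORPH_CLOSE,np.ones((9,9)))
    for k in cv2.findContours(m,cv2.RETR_EXTERNAL,cv2.CHAIN_APPROX_NONE)[0]:
        if cv2.contourArea(k)<minA: continue
        P=np.array([unproj(c,p,z)[:2]*1000 for p in k[:,0]],np.float32)
        print("blob",np.round(k[:,0].mean(0)),[np.round(v,1) for v in cv2.minAreaRect(P)])
E
python3 - <<'E'
from h import *
st()
c=marks("wrist",dict(violet_carton=0,pink_carton_a=0),3,"w4")
quads(c,.04,(0,90,40),(25,255,255)); quads(c,.036,(115,60,30),(180,255,255))
E
```

```text
t 14.65 pos [0.4198 0.075  0.2523] rot [180.     0.    89.93] q [ 10.1 -11.3  -3.1  98.2  -0.  100.2] open 0.0845 F [-0.7 -0.5 -0.7] 0.0
wrist mark_of violet_carton [277. 174.] 0.72 [0.419 0.072 0.   ]
wrist find_in violet_carton [271. 174.] 0.9 [0.413 0.071 0.   ]
wrist mark_of pink_carton_a [289.  62.] 0.89 [0.431 0.185 0.   ]
wrist mark_of pink_carton_a [422. 168.] 0.81 [0.576 0.078 0.   ]
wrist mark_of pink_carton_a [391.  61.] 0.7 [0.533 0.186 0.   ]
wrist find_in pink_carton_a [433. 171.] 0.88 [0.587 0.075 0.   ]
wrist find_in pink_carton_a [398.  56.] 0.86 [0.539 0.19  0.   ]
wrist find_in pink_carton_a [291.  54.] 0.6 [0.433 0.192 0.   ]
blob [257. 178.] [array([399.5,  73. ]), array([20.8, 91.6]), np.float64(4.1)]
blob [281. 169.] [array([417. ,  74.9]), array([54.6, 95.2]), np.float64(4.2)]
blob [431. 172.] [array([569.4,  76.2]), array([101.2,  69.7]), np.float64(88.0)]
blob [396.  52.] [array([527.4, 184.9]), array([65.6, 94.9]), np.float64(1.0)]
blob [294.  55.] [array([434.1, 185.7]), array([97.6, 58.4]), np.float64(85.1)]
```

View pics/w4.png

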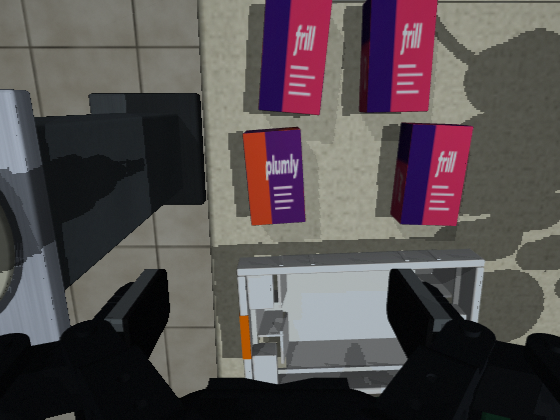

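Violet lies at (0.417, 0.075), turned 4° and long in y, in agreement with the blob fit. The three pinks are at roughly (0.569,0.076), (0.527,0.185) and (0.434,0.186). Now I'll grasp the violet carton.

Emit:
{"fn": "arm_command", "kwargs": {"series": [[0,-0.003,0.04,-0.075],[0,-0.003,0.08,-0.075],[0,-0.003,0.12,-0.075],[0,-0.003,0.16,-0.075],[0,-0.003,0.19,-0.075]], "grip_force": 50}}

```text
time: 15.4
ee_pos: [0.4159, 0.0748, 0.0599]
tcp_rot: [-179.9, 0.0, 94.3]
wrist_force: [0.6, 0.3, 0.5]
opening: 0.0849
grasp_force: 0.0
```

Emit:
{"fn": "arm_command", "kwargs": {"series": [[0,0,0.015,0],[0,0,0.03,0],[0,0,0.042,0],[0,0,0.05,0],[0,0,0.05,0]]}}

```text
time: 15.9
ee_pos: [0.4163, 0.0749, 0.0115]
tcp_rot: [-179.9, 0.0, 94.3]
wrist_force: [0.1, -0.6, -0.8]
opening: 0.085
grasp_force: 0.0
```

Emit:
{"fn": "arm_command", "kwargs": {"series": [[0,0,0,0],[0,0,0,0],[0,0,0,0],[0,0,0,0],[0,0,0,0]], "hand": 0.03}}

```text
time: 16.4
ee_pos: [0.4175, 0.0751, 0.0133]
tcp_rot: [179.9, -0.0, 94.3]
wrist_force: [-0.4, -0.3, 6.3]
opening: 0.0538
grasp_force: 53.4
```

Emit:
{"fn": "arm_command", "kwargs": {"series": [[0,0,-0.02,0],[0,0,-0.05,0],[0,0,-0.1,0],[0,0,-0.15,0],[0,0,-0.2,0]]}}

```text
time: 16.9
ee_pos: [0.4163, 0.0749, 0.2143]
tcp_rot: [180.0, -0.0, 94.3]
wrist_force: [0.9, -0.3, -1.0]
opening: 0.0539
grasp_force: 59.6
```

```bash
python3 - <<'E'
from h import *
st()
E
```

```text
t 16.9 pos [0.4163 0.0749 0.2143] rot [179.99  -0.    94.33] q [ 10.2 -12.6  -8.5  94.2  -0.   95.9] open 0.0539 F [ 0.9 -0.3 -1. ] 59.6
```

Emit:
{"fn": "arm_command", "kwargs": {"series": [[-0.036,0.014,0,0],[-0.072,0.028,0,0],[-0.108,0.042,0,0],[-0.144,0.056,0,0],[-0.18,0.07,0,0]]}}

```text
time: 17.4
ee_pos: [0.5006, -0.1008, 0.2123]
tcp_rot: [180.0, 0.0, 94.3]
wrist_force: [0.7, 0.1, -0.7]
opening: 0.0542
grasp_force: 59.9
```

Emit:
{"fn": "arm_command", "kwargs": {"series": [[-0.036,0.014,0,0.01],[-0.072,0.028,0,0.02],[-0.108,0.042,0,0.03],[-0.144,0.056,0,0.039],[-0.182,0.069,0,0.039]]}}

```text
time: 17.9
ee_pos: [0.5832, -0.2769, 0.2121]
tcp_rot: [-180.0, -0.0, 92.1]
wrist_force: [0.6, 1.0, -0.0]
opening: 0.054
grasp_force: 59.9
```

Emit:
{"fn": "arm_command", "kwargs": {"series": [[0,0,0.02,0],[0,0,0.04,0],[0,0,0.06,0],[0,0,0.08,0],[0,0,0.09,0]]}}

```text
time: 18.4
ee_pos: [0.582, -0.2752, 0.1201]
tcp_rot: [-179.9, -0.1, 92.1]
wrist_force: [-0.4, -0.0, -0.8]
opening: 0.0541
grasp_force: 59.8
```

```bash
python3 - <<'E'
from h import *
st()
c=marks("wrist",dict(crate_low=0,crate_low_tab=.072),2,"w5")
marks("top",dict(crate_low=0,crate_low_tab=.072),2)
E
```

```text
t 18.4 pos [ 0.582  -0.2752  0.1201] rot [-1.7986e+02 -7.0000e-02  9.2090e+01] q [-25.3  17.3  12.   84.9  -0.   62.6] open 0.0541 F [-0.4 -0.  -0.8] 59.8
wrist find_in crate_low [265. 158.] 0.72 [ 0.571 -0.243  0.   ]
wrist mark_of crate_low_tab [476. 237.] 0.56 [ 0.691 -0.272  0.072]
wrist find_in crate_low_tab [264. 163.] 0.74 [ 0.573 -0.236  0.072]
top mark_of crate_low [392. 202.] 0.73 [ 0.577 -0.284  0.   ]
top find_in crate_low [380. 192.] 0.96 [ 0.611 -0.244  0.   ]
top find_in crate_low [150. 270.] 0.25 [0.348 0.47  0.   ]
top mark_of crate_low_tab [392. 159.] 0.57 [ 0.7   -0.27   0.072]
top find_in crate_low_tab [380. 188.] 0.76 [ 0.608 -0.23   0.072]
```

View pics/w5.png

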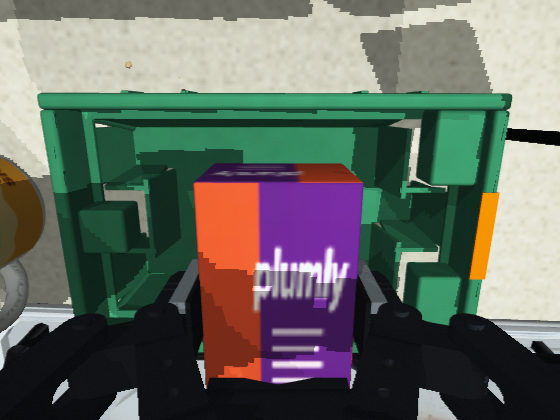

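The carton hangs centred over the green crate, whose rim corners are at (40,97) and (510,97). I'll lower it to the floor and release.

Emit:
{"fn": "arm_command", "kwargs": {"series": [[-0.001,0,0.02,0],[-0.001,0,0.04,0],[-0.001,0,0.06,0],[-0.001,0,0.075,0],[-0.001,0,0.085,0]]}}

```text
time: 19.4
ee_pos: [0.5824, -0.2764, 0.0362]
tcp_rot: [-180.0, -0.0, 92.1]
wrist_force: [0.1, -0.6, -0.7]
opening: 0.0541
grasp_force: 59.8
```

Emit:
{"fn": "arm_command", "kwargs": {"series": [[0,0,0.005,0],[0,0,0.01,0],[0,0,0.015,0],[0,0,0.015,0],[0,0,0.015,0]]}}

```text
time: 19.9
ee_pos: [0.5829, -0.2765, 0.0226]
tcp_rot: [180.0, 0.0, 92.1]
wrist_force: [-0.6, 0.3, -1.3]
opening: 0.0539
grasp_force: 59.8
```

```bash
python3 - <<'E'
from h import *
st()
E
```

```text
t 19.9 pos [ 0.5829 -0.2765  0.0226] rot [1.7998e+02 1.0000e-02 9.2090e+01] q [-25.4  18.9   3.2  74.3   0.   62.5] open 0.0539 F [-0.6  0.3 -1.3] 59.8
```

Emit:
{"fn": "arm_command", "kwargs": {"series": [[0,0,0.004,0],[0,0,0.004,0],[0,0,0.004,0],[0,0,0.004,0],[0,0,0.004,0]], "hand": 0.075}}

```text
time: 20.4
ee_pos: [0.5828, -0.2765, 0.0184]
tcp_rot: [180.0, 0.0, 92.1]
wrist_force: [1.1, 0.2, 0.4]
opening: 0.0752
grasp_force: 0.0
```

Emit:
{"fn": "arm_command", "kwargs": {"series": [[0,0,-0.03,0],[0,0,-0.08,0],[0,0,-0.13,0],[0,0,-0.18,0],[0,0,-0.23,0]]}}

```text
time: 20.9
ee_pos: [0.5824, -0.2763, 0.2507]
tcp_rot: [180.0, 0.0, 92.1]
wrist_force: [1.5, -0.6, -0.0]
opening: 0.075
grasp_force: 0.0
```

```bash
python3 - <<'E'
from h import *
st()
c=marks("wrist",dict(violet_carton=0.004,crate_low=0),1,"w6")
quads(c,.044,(0,120,100),(18,255,255)); quads(c,.044,(120,90,40),(150,255,255))
E
```

```text
t 20.9 pos [ 0.5824 -0.2763  0.2507] rot [1.7996e+02 2.0000e-02 9.2090e+01] q [-25.4  19.3  29.1  99.7   0.   62.5] open 0.075 F [ 1.5 -0.6 -0. ] 0.0
wrist mark_of violet_carton [279. 173.] 0.78 [ 0.584 -0.278  0.004]
wrist find_in violet_carton [277. 178.] 0.67 [ 0.582 -0.283  0.004]
wrist find_in crate_low [248. 174.] 0.62 [ 0.551 -0.281  0.   ]
blob [261. 179.] [array([ 565.9, -277.9]), array([20. , 91.1]), np.float64(1.8)]
blob [286. 171.] [array([ 584.5, -276.3]), array([52.3, 92.8]), np.float64(2.1)]
```

Emit:
{"fn": "arm_command", "kwargs": {"series": [[0.046,-0.013,0,0],[0.092,-0.026,0,0],[0.138,-0.039,0,0],[0.184,-0.052,0,0],[0.23,-0.065,0,0]]}}

```text
time: 21.65
ee_pos: [0.5078, -0.0474, 0.2463]
tcp_rot: [-179.8, -0.0, 92.1]
wrist_force: [1.1, -0.3, 0.1]
opening: 0.0753
grasp_force: 0.0
```

Emit:
{"fn": "arm_command", "kwargs": {"series": [[0.02,-0.006,0,-0.14],[0.045,-0.013,0,-0.28],[0.045,-0.013,0,-0.42],[0.045,-0.013,0,-0.56],[0.045,-0.013,0,-0.7]], "hand": 0.04}}

```text
time: 22.15
ee_pos: [0.494, -0.0042, 0.2464]
tcp_rot: [-179.9, -0.1, 132.6]
wrist_force: [0.3, -0.8, -0.2]
opening: 0.0399
grasp_force: 0.0
```

Emit:
{"fn": "arm_command", "kwargs": {"series": [[0,0,0,-0.14],[0,0,0,-0.28],[0,0,0,-0.42],[0,0,0,-0.56],[0,0,0,-0.7]]}}

```text
time: 22.65
ee_pos: [0.494, -0.0045, 0.2463]
tcp_rot: [-180.0, -0.2, 172.6]
wrist_force: [-0.6, 0.8, 0.4]
opening: 0.04
grasp_force: 0.0
```

Emit:
{"fn": "arm_command", "kwargs": {"series": [[0,0,0.05,-0.1],[0,0,0.1,-0.176],[0,0,0.13,-0.176],[0,0,0.13,-0.176],[0,0,0.13,-0.176]]}}

```text
time: 23.15
ee_pos: [0.4941, -0.0045, 0.1181]
tcp_rot: [180.0, -0.1, -177.6]
wrist_force: [-0.4, -0.5, 1.0]
opening: 0.0398
grasp_force: 0.0
```

```bash
python3 - <<'E'
from h import *
st(); c=marks("wrist",dict(crate_top_tab=.072),1,"w7")
E
```

```text
t 23.15 pos [ 0.4941 -0.0045  0.1181] rot [ 1.8000e+02 -1.0000e-01 -1.7763e+02] q [ -0.5  -3.3 -10.8  82.6  -0.   -2.9] open 0.0398 F [-0.4 -0.5  1. ] 0.0
wrist mark_of crate_top_tab [123.  22.] 0.57 [ 0.391 -0.081  0.072]
wrist find_in crate_top_tab [148. 168.] 0.72 [ 0.459 -0.073  0.072]
```

View pics/w7.png

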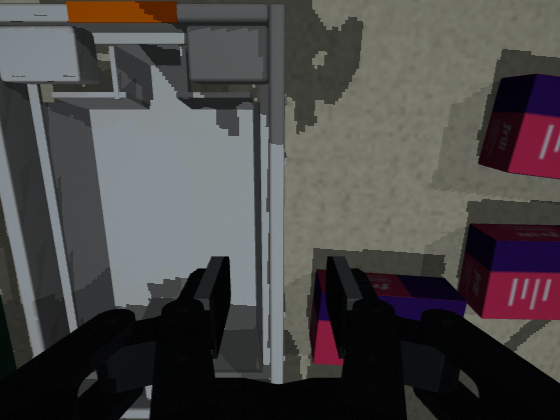

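The rim (column ~277) is centred between the fingers. I'll grip, lift and carry the crate over the green one.

Emit:
{"fn": "arm_command", "kwargs": {"series": [[0,0,0.02,0],[0,0,0.04,0],[0,0,0.06,0],[0,0,0.066,0],[0,0,0.066,0]]}}

```text
time: 23.8
ee_pos: [0.4949, -0.0045, 0.0528]
tcp_rot: [-180.0, 0.0, -177.6]
wrist_force: [-0.3, 0.1, 0.8]
opening: 0.0402
grasp_force: 0.0
```

Emit:
{"fn": "arm_command", "kwargs": {"series": [[0,0,0,0],[0,0,0,0],[0,0,0,0],[0,0,0,0],[0,0,0,0]], "hand": 0, "grip_force": 100}}

```text
time: 24.3
ee_pos: [0.4956, -0.0045, 0.0539]
tcp_rot: [-180.0, 0.1, -177.6]
wrist_force: [-0.8, 0.1, 5.2]
opening: 0.0055
grasp_force: 98.4
```

Emit:
{"fn": "arm_command", "kwargs": {"series": [[0,0,-0.03,0],[0,0,-0.06,0],[0,0,-0.1,0],[0,0,-0.13,0],[0,0,-0.15,0]]}}

```text
time: 24.8
ee_pos: [0.4952, -0.0045, 0.2053]
tcp_rot: [180.0, 0.2, -177.6]
wrist_force: [-0.2, 0.3, -3.0]
opening: 0.0053
grasp_force: 98.3
```

Emit:
{"fn": "arm_command", "kwargs": {"series": [[-0.015,-0.04,0,0],[-0.03,-0.08,0,0],[-0.045,-0.12,0,0],[-0.06,-0.16,0,0],[-0.075,-0.203,0,0]]}}

```text
time: 25.3
ee_pos: [0.5786, -0.2056, 0.2026]
tcp_rot: [180.0, 0.0, -177.6]
wrist_force: [0.9, 0.8, -2.1]
opening: 0.0057
grasp_force: 98.5
```

Emit:
{"fn": "arm_command", "kwargs": {"series": [[0,0,0.01,0],[0,0,0.02,0],[0,0,0.03,0],[0,0,0.03,0],[0,0,0.03,0]]}}

```text
time: 25.8
ee_pos: [0.5779, -0.2032, 0.1726]
tcp_rot: [180.0, 0.0, -177.5]
wrist_force: [0.9, -0.6, -1.8]
opening: 0.0052
grasp_force: 98.8
```

```bash
python3 - <<'E'
from h import *
st(); c=cam("wrist"); cv2.imwrite("pics/w8.png",c["color"])
p=pose()[0]
E
```

```text
t 25.8 pos [ 0.5779 -0.2032  0.1726] rot [ 180.      0.   -177.54] q [-19.4  12.9  12.4  89.6   0.  -21.8] open 0.0052 F [ 0.9 -0.6 -1.8] 98.8
```

View pics/w8.png

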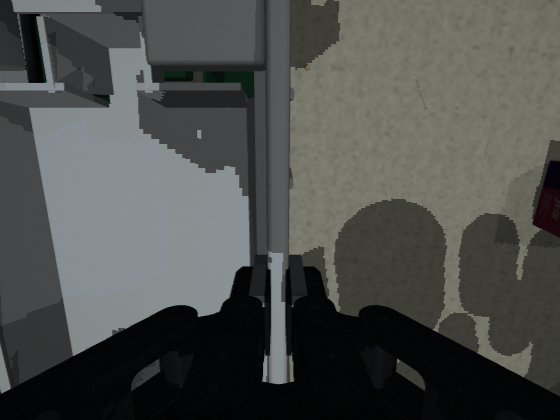

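It is above the green crate as planned, so I'll lower gently onto the lugs.

Emit:
{"fn": "arm_command", "kwargs": {"series": [[0,-0.0015,0.01,0],[0,-0.0015,0.02,0],[0,-0.0015,0.03,0],[0,-0.0015,0.04,0],[0,-0.0015,0.045,0]]}}

```text
time: 26.35
ee_pos: [0.5777, -0.2056, 0.1255]
tcp_rot: [180.0, -0.1, -177.6]
wrist_force: [-0.4, 0.1, -2.9]
opening: 0.0056
grasp_force: 98.7
```

Emit:
{"fn": "arm_command", "kwargs": {"series": [[0,0,0.003,0],[0,0,0.006,0],[0,0,0.008,0],[0,0,0.008,0],[0,0,0.008,0]]}}

```text
time: 26.85
ee_pos: [0.5784, -0.2057, 0.1201]
tcp_rot: [-180.0, 0.1, -177.6]
wrist_force: [-1.6, 3.0, 2.8]
opening: 0.0059
grasp_force: 99.5
```

```bash
python3 - <<'E'
from h import *
st()
marks("scene",dict(crate_top=.066,crate_top_tab=.138,crate_low=0),1,"s9")
marks("top",dict(crate_top=.066,crate_top_tab=.138,crate_low=0),1,"t9")
E
```

```text
t 26.85 pos [ 0.5784 -0.2057  0.1201] rot [-1.7998e+02  6.0000e-02 -1.7760e+02] q [-19.6  12.9   6.7  83.7   0.  -22. ] open 0.0059 F [-1.6  3.   2.8] 99.5
scene mark_of crate_top [390. 235.] 0.65 [ 0.581 -0.275  0.066]
scene find_in crate_top [390. 224.] 0.73 [ 0.65  -0.253  0.066]
scene mark_of crate_top_tab [381. 232.] 0.78 [ 0.464 -0.283  0.138]
scene mark_of crate_low [389. 254.] 0.71 [ 0.576 -0.28   0.   ]
scene find_in crate_low [389. 254.] 0.92 [ 0.572 -0.28   0.   ]
top find_in crate_top [380. 169.] 0.72 [ 0.669 -0.232  0.066]
top find_in crate_top_tab [378. 169.] 0.89 [ 0.649 -0.213  0.138]
top find_in crate_low [371. 174.] 0.54 [ 0.667 -0.219  0.   ]
```

View pics/s9.png

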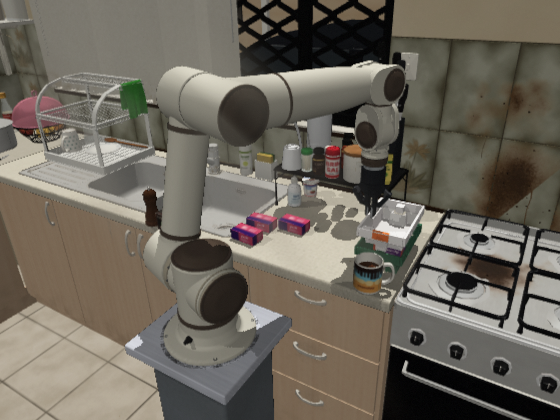

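The white crate sits on the green one with its tab facing the robot, and contact is felt at the expected height. I'll release, back up and check.

Emit:
{"fn": "arm_command", "kwargs": {"series": [[0,0,0,0],[0,0,0,0],[0,0,0,0],[0,0,0,0],[0,0,0,0]], "hand": 0.03}}

```text
time: 28.05
ee_pos: [0.5782, -0.2058, 0.1191]
tcp_rot: [180.0, -0.0, -177.6]
wrist_force: [-0.5, 0.0, 1.0]
opening: 0.0298
grasp_force: 0.0
```

Emit:
{"fn": "arm_command", "kwargs": {"series": [[0,0,-0.04,0],[0.01,0,-0.08,0],[0.02,0,-0.12,0],[0.03,0,-0.14,0],[0.03,0,-0.14,0]]}}

```text
time: 28.55
ee_pos: [0.5484, -0.2074, 0.2634]
tcp_rot: [-179.9, 0.3, -177.6]
wrist_force: [0.5, -0.5, -0.1]
opening: 0.0301
grasp_force: 0.0
```

```bash
python3 - <<'E'
from h import *
st()
c=marks("wrist",dict(crate_top=.066,crate_top_tab=.138,crate_low_tab=.072),1,"w10")
E
```

```text
t 28.55 pos [ 0.5484 -0.2074  0.2634] rot [-179.86    0.31 -177.63] q [-20.7  10.7  20.   99.   -0.  -23.1] open 0.0301 F [ 0.5 -0.5 -0.1] 0.0
wrist mark_of crate_top [204. 215.] 0.73 [ 0.585 -0.278  0.066]
wrist find_in crate_top [185. 194.] 0.86 [ 0.565 -0.295  0.066]
wrist mark_of crate_top_tab [178.  95.] 0.95 [ 0.476 -0.28   0.138]
wrist find_in crate_top_tab [190. 195.] 0.88 [ 0.548 -0.274  0.138]
wrist find_in crate_low_tab [159. 126.] 0.72 [ 0.503 -0.315  0.072]
```

View pics/w10.png

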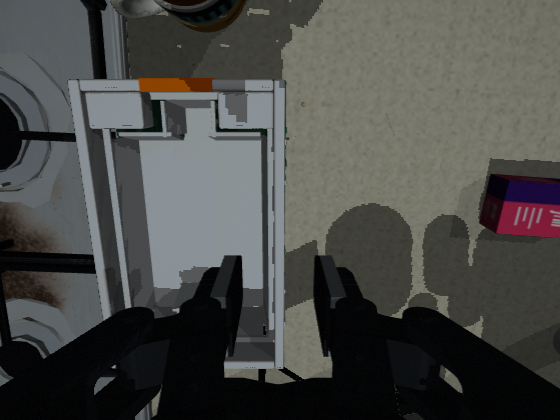

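The white crate is seated at about (0.584,-0.277) with the tab towards the robot and level. Next I'll go to the nearest pink carton and pick it near its -y end with a light grip, to see whether it swings down.

Emit:
{"fn": "arm_command", "kwargs": {"series": [[-0.006,0.046,0,0],[-0.012,0.092,0,0],[-0.018,0.138,0,0],[-0.024,0.184,0,0],[-0.03,0.23,0,0]], "hand": 0.085}}

```text
time: 29.4
ee_pos: [0.5684, 0.026, 0.2586]
tcp_rot: [-180.0, -0.0, -177.6]
wrist_force: [1.5, 0.1, -0.2]
opening: 0.085
grasp_force: 0.0
```

Emit:
{"fn": "arm_command", "kwargs": {"series": [[-0.002,0.026,0,0.14],[-0.002,0.026,0,0.28],[-0.002,0.026,0,0.42],[-0.002,0.026,0,0.56],[-0.002,0.026,0,0.7]]}}

```text
time: 29.9
ee_pos: [0.5695, 0.0504, 0.2584]
tcp_rot: [-179.9, -0.1, 142.0]
wrist_force: [-0.3, -0.8, -0.1]
opening: 0.0849
grasp_force: 0.0
```

Emit:
{"fn": "arm_command", "kwargs": {"series": [[0,0,0,0.14],[0,0,0,0.28],[0,0,0,0.42],[0,0,0,0.56],[0,0,0,0.7]]}}

```text
time: 30.4
ee_pos: [0.5695, 0.0502, 0.2585]
tcp_rot: [-179.9, -0.0, 101.8]
wrist_force: [-0.2, 0.2, 0.1]
opening: 0.0847
grasp_force: 0.0
```

Emit:
{"fn": "arm_command", "kwargs": {"series": [[0,0,0,0.14],[0,0,0,0.213],[0,0,0,0.213],[0,0,0,0.213],[0,0,0,0.213]]}}

```text
time: 30.9
ee_pos: [0.5695, 0.0502, 0.259]
tcp_rot: [-180.0, 0.0, 90.1]
wrist_force: [-0.5, 0.2, 1.0]
opening: 0.085
grasp_force: 0.0
```

```bash
cat >> h.py <<'E'
def pinks(c,z=.036):
    # top faces: union of pink+violet blob minus side faces; fit known 100x58 rectangle edges by convex hull reprojection
    from scipy.optimize import minimize
    hsv=cv2.cvtColor(c["color"],cv2.COLOR_BGR2HSV); m=cv2.inRange(hsv,(115,60,30),(179,255,255))
    m=cv2.morphologyEx(m,cv2.MORPH_CLOSE,np.ones((11,11)))
    for k in cv2.findContours(m,cv2.RETR_EXTERNAL,cv2.CHAIN_APPROX_NONE)[0]:
        if cv2.contourArea(k)<2000: continue
        x,y,w,h=cv2.boundingRect(k); M=np.zeros(m.shape,np.uint8); cv2.drawContours(M,[k],-1,1,-1)
        def f(v):
            a=v[2]; r=np.array([[np.cos(a),-np.sin(a)],[np.sin(a),np.cos(a)]])
            pts=[proj(c,[*(v[:2]+r@[sx*.05,sy*.029]),zz]) for sx in(-1,1) for sy in(-1,1) for zz in(0,z)]
            H=cv2.convexHull((np.array(pts)*16).astype(np.int32)); I=np.zeros_like(M); cv2.fillConvexPoly(I,H,1,shift=4)
            return 1-(I&M).sum()/max((I|M).sum(),1)
        p0=unproj(c,(x+w/2,y+h/2),z/2)[:2]
        s=minimize(f,[*p0,np.pi/2],method="Nelder-Mead",options=dict(initial_simplex=[[*p0,1.57],[p0[0]+.01,p0[1],1.57],[p0[0],p0[1]+.01,1.57],[*p0,1.67]]))
        print("pink px",(x+w//2,y+h//2),"box",(x,y,w,h),"xy",np.round(s.x[:2],4),"yaw",round(np.degrees(s.x[2]),1),"IoU",round(1-s.fun,3))
E
python3 - <<'E'
from h import *
st(); c=cam("wrist"); cv2.imwrite("pics/w11.png",c["color"]); pinks(c)
E
```

```text
t 30.9 pos [0.5695 0.0502 0.259 ] rot [-179.97    0.     90.08] q [ 5.   8.8 17.4 98.6 -0.  95. ] open 0.085 F [-0.5  0.2  1. ] 0.0
pink px (284, 149) box (253, 97, 63, 104) xy [0.5748 0.0754] yaw 88.1 IoU 0.985
pink px (236, 43) box (202, 0, 68, 87) xy [0.5306 0.1889] yaw 90.2 IoU 0.979
pink px (133, 44) box (95, 0, 77, 89) xy [0.4335 0.1881] yaw 84.7 IoU 0.922
```

Emit:
{"fn": "arm_command", "kwargs": {"series": [[-0.008,0.004,0.045,0.035],[-0.008,0.004,0.09,0.035],[-0.008,0.004,0.135,0.035],[-0.008,0.004,0.175,0.035],[-0.008,0.004,0.205,0.035]], "grip_force": 20}}

```text
time: 31.45
ee_pos: [0.5723, 0.042, 0.0514]
tcp_rot: [-179.9, 0.0, 88.0]
wrist_force: [0.7, -0.2, 0.5]
opening: 0.085
grasp_force: 0.0
```

Emit:
{"fn": "arm_command", "kwargs": {"series": [[0,0,0.015,0],[0,0,0.03,0],[0,0,0.042,0],[0,0,0.048,0],[0,0,0.048,0]]}}

```text
time: 31.95
ee_pos: [0.5736, 0.0421, 0.0062]
tcp_rot: [-180.0, 0.0, 88.0]
wrist_force: [0.3, 0.6, 0.5]
opening: 0.085
grasp_force: 0.0
```

Emit:
{"fn": "arm_command", "kwargs": {"series": [[0,0,0,0],[0,0,0,0],[0,0,0,0],[0,0,0,0],[0,0,0,0]], "hand": 0.04}}

```text
time: 32.45
ee_pos: [0.5742, 0.0422, 0.0074]
tcp_rot: [179.9, -0.0, 88.0]
wrist_force: [-0.2, 0.0, 6.4]
opening: 0.0577
grasp_force: 22.8
```

Emit:
{"fn": "arm_command", "kwargs": {"series": [[0,0,-0.02,0],[0,0,-0.05,0],[0,0,-0.08,0],[0,0,-0.12,0],[0,0,-0.15,0]]}}

```text
time: 32.95
ee_pos: [0.5736, 0.0421, 0.1585]
tcp_rot: [179.9, -0.0, 88.0]
wrist_force: [0.6, 0.9, -0.8]
opening: 0.0578
grasp_force: 22.3
```

```bash
python3 - <<'E'
from h import *
st(); c=cam("wrist"); d=cam("scene")["color"]
s=cv2.resize(d[100:300,200:460],None,fx=2,fy=2)
cv2.imwrite("pics/w12.png",cv2.hconcat([cv2.resize(c["color"],(400,400)),cv2.resize(s,(400,400))]))
E
```

```text
t 32.95 pos [0.5736 0.0421 0.1585] rot [179.93  -0.    87.97] q [ 4.2  7.5  4.7 87.2 -0.  96.2] open 0.0578 F [ 0.6  0.9 -0.8] 22.3
```

View pics/w12.png

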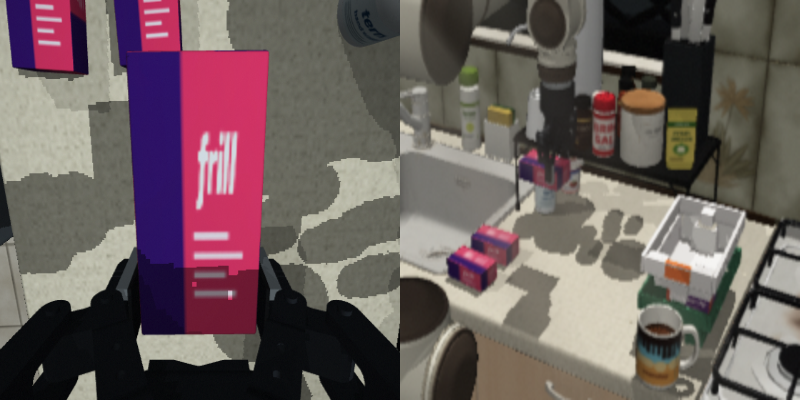

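The carton stays level at 20 N. I'll lower it to just above the table and loosen the opening slightly to see how the grip force responds, so it can pivot with its far end on the table.

Emit:
{"fn": "arm_command", "kwargs": {"series": [[0,0,0.04,0],[0,0,0.08,0],[0,0,0.11,0],[0,0,0.13,0],[0,0,0.142,0]]}}

```text
time: 33.55
ee_pos: [0.5719, 0.042, 0.0112]
tcp_rot: [-179.8, 0.0, 88.0]
wrist_force: [-0.1, -0.7, -0.9]
opening: 0.0578
grasp_force: 22.2
```

Emit:
{"fn": "arm_command", "kwargs": {"series": [[0,0,0,0],[0,0,0,0],[0,0,0,0],[0,0,0,0],[0,0,0,0]], "hand": 0.0575}}

```text
time: 34.05
ee_pos: [0.574, 0.0422, 0.0151]
tcp_rot: [179.9, -0.0, 88.0]
wrist_force: [0.0, -0.4, -1.0]
opening: 0.0575
grasp_force: 22.2
```

Emit:
{"fn": "arm_command", "kwargs": {"series": [[0,0,0,0],[0,0,0,0],[0,0,0,0],[0,0,0,0],[0,0,0,0]], "hand": 0.0578}}

```text
time: 34.55
ee_pos: [0.5735, 0.0421, 0.0143]
tcp_rot: [-180.0, 0.0, 88.0]
wrist_force: [-0.3, 0.4, -1.2]
opening: 0.0577
grasp_force: 11.5
```

```bash
python3 - <<'E'
from h import *
st(); c=cam("wrist"); cv2.imwrite("pics/w13.png",c["color"])
hsv=cv2.cvtColor(c["color"],cv2.COLOR_BGR2HSV); m=cv2.inRange(hsv,(115,60,30),(179,255,255))
for k in cv2.findContours(m,0,2)[0]:
    if cv2.contourArea(k)>2000: print(cv2.boundingRect(k), cv2.minAreaRect(k))
E
```

```text
t 34.55 pos [0.5735 0.0421 0.0143] rot [-180.      0.     87.96] q [ 4.2  9.8 -8.7 71.5 -0.  96.2] open 0.0577 F [-0.3  0.4 -1.2] 11.5
(177, 53, 200, 299) ((276.5, 202.0), (298.0, 199.0), 90.0)
(26, 0, 210, 40) ((130.5, 19.5), (39.0, 209.0), 90.0)
```

Emit:
{"fn": "arm_command", "kwargs": {"series": [[0,0,0,0],[0,0,0,0],[0,0,0,0],[0,0,0,0],[0,0,0,0]], "hand": 0.0579}}

```text
time: 35.1
ee_pos: [0.5735, 0.0421, 0.0143]
tcp_rot: [-180.0, 0.0, 88.0]
wrist_force: [-0.3, -0.4, -1.4]
opening: 0.0579
grasp_force: 7.2
```

Emit:
{"fn": "arm_command", "kwargs": {"series": [[0,0,0,0],[0,0,0,0],[0,0,0,0],[0,0,0,0],[0,0,0,0]], "hand": 0.058}}

```text
time: 35.6
ee_pos: [0.5735, 0.0421, 0.0143]
tcp_rot: [180.0, 0.0, 88.0]
wrist_force: [0.3, -0.3, -0.4]
opening: 0.0579
grasp_force: 1.5
```

```bash
cat >> h.py <<'E'
def heldbox():
    c=cam("wrist"); hsv=cv2.cvtColor(c["color"],cv2.COLOR_BGR2HSV); m=cv2.inRange(hsv,(115,60,30),(179,255,255))
    for k in cv2.findContours(m,0,2)[0]:
        if cv2.contourArea(k)>2000: print("box",cv2.boundingRect(k))
    return c
E
python3 - <<'E'
from h import *
st(); heldbox()
E
```

```text
t 35.6 pos [0.5735 0.0421 0.0143] rot [180.     0.    87.97] q [ 4.2  9.8 -8.7 71.5 -0.  96.2] open 0.0579 F [ 0.3 -0.3 -0.4] 1.5
box (183, 54, 189, 297)
box (26, 0, 210, 40)
```

The grip force responds finely to the opening (7 N at 57.9 mm, 1.5 N at 58.0 mm). I'll lift with about 4 N so the carton pivots.

Emit:
{"fn": "arm_command", "kwargs": {"series": [[0,0,0,0],[0,0,-0.002,0],[0,0,-0.006,0],[0,0,-0.01,0],[0,0,-0.015,0]], "hand": 0.05795}}

```text
time: 36.15
ee_pos: [0.5735, 0.0421, 0.0297]
tcp_rot: [180.0, 0.0, 88.0]
wrist_force: [-0.3, 0.2, -0.5]
opening: 0.0581
grasp_force: 1.6
```

Emit:
{"fn": "arm_command", "kwargs": {"series": [[0,0,-0.005,0],[0,0,-0.01,0],[0,0,-0.015,0],[0,0,-0.02,0],[0,0,-0.025,0]]}}

```text
time: 36.65
ee_pos: [0.5735, 0.0421, 0.0547]
tcp_rot: [180.0, -0.0, 88.0]
wrist_force: [0.5, 0.4, -1.3]
opening: 0.0581
grasp_force: 1.5
```

```bash
python3 - <<'E'
from h import *
st(); heldbox()
E
```

```text
t 36.65 pos [0.5735 0.0421 0.0547] rot [180.    -0.    87.97] q [ 4.2  8.6 -5.5 75.9  0.  96.2] open 0.0581 F [ 0.5  0.4 -1.3] 1.5
box (195, 94, 166, 244)
box (87, 0, 158, 54)
box (0, 0, 40, 64)
```

Emit:
{"fn": "arm_command", "kwargs": {"series": [[0,0,-0.005,0],[0,0,-0.01,0],[0,0,-0.015,0],[0,0,-0.02,0],[0,0,-0.025,0]]}}

```text
time: 37.2
ee_pos: [0.5735, 0.0421, 0.0797]
tcp_rot: [180.0, 0.0, 88.0]
wrist_force: [0.1, -0.6, -0.9]
opening: 0.0579
grasp_force: 1.5
```

```bash
python3 - <<'E'
from h import *
st(); c=heldbox(); d=cam("scene")["color"]
cv2.imwrite("pics/w14.png",cv2.hconcat([cv2.resize(c["color"],(400,400)),cv2.resize(d[140:260,220:340],(400,400))]))
E
```

```text
t 37.2 pos [0.5735 0.0421 0.0797] rot [180.     0.    87.96] q [ 4.2  8.1 -3.2 78.6 -0.  96.2] open 0.0579 F [ 0.1 -0.6 -0.9] 1.5
box (196, 158, 164, 205)
box (112, 0, 137, 59)
box (0, 0, 68, 69)
```

View pics/w14.png

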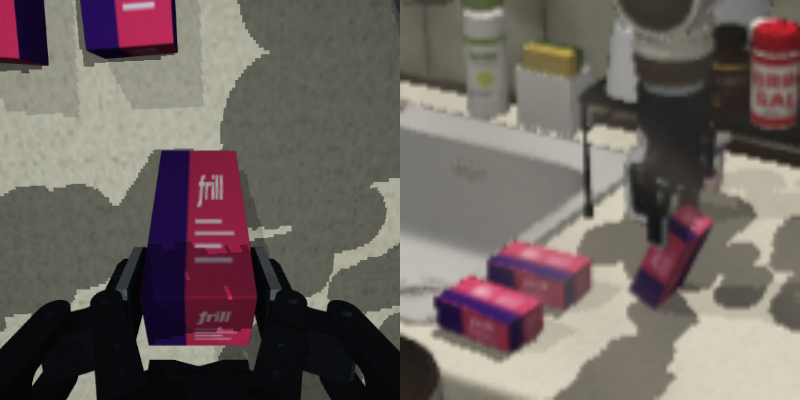

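The carton is pivoting and is now about 50° down, with its far end still dragging on the table. I'll lift further.

Emit:
{"fn": "arm_command", "kwargs": {"series": [[0,0,-0.004,0],[0,0,-0.008,0],[0,0,-0.012,0],[0,0,-0.016,0],[0,0,-0.02,0]]}}

```text
time: 37.8
ee_pos: [0.5736, 0.0421, 0.0997]
tcp_rot: [180.0, -0.0, 88.0]
wrist_force: [0.9, 0.1, -1.1]
opening: 0.0581
grasp_force: 1.5
```

```bash
cat >> h.py <<'E'
def tilt(c,off=.0,zo=.019):
    # held carton: fit droop angle phi (0 level, 90 upright) and grip distance e from A end by silhouette
    from scipy.optimize import minimize
    p,Rt=pose(); hsv=cv2.cvtColor(c["color"],cv2.COLOR_BGR2HSV); m=cv2.inRange(hsv,(115,60,30),(179,255,255))
    m=cv2.morphologyEx(m,cv2.MORPH_CLOSE,np.ones((11,11)))
    ks=[k for k in cv2.findContours(m,0,2)[0] if cv2.contourArea(k)>2000]
    k=max(ks,key=lambda k:cv2.boundingRect(k)[1]+cv2.boundingRect(k)[3]); M=np.zeros(m.shape,np.uint8); cv2.drawContours(M,[k],-1,1,-1)
    def f(v):
        ph,x,z=v; u=np.array([np.cos(ph),np.sin(ph)]); n=np.array([-np.sin(ph),np.cos(ph)]) # tool x,z
        P=[]
        for a in(-.05,.05):
            for b in(-.018,.018):
                for w in(-.029,.029):
                    q=np.array([x,z])+a*u+b*n; P.append(proj(c,p+Rt@np.array([q[0],w,q[1]])))
        I=np.zeros_like(M); cv2.fillConvexPoly(I,cv2.convexHull((np.array(P)*16).astype(np.int32)),1,shift=4)
        return 1-(I&M).sum()/max((I|M).sum(),1)
    best=min((minimize(f,[a,.03*np.cos(a),-zo+.03*np.sin(a)],method="Nelder-Mead",options=dict(initial_simplex=[[a,.03*np.cos(a),-zo+.03*np.sin(a)],[a+.2,.03*np.cos(a),-zo+.03*np.sin(a)],[a,.03*np.cos(a)+.01,-zo+.03*np.sin(a)],[a,.03*np.cos(a),-zo+.03*np.sin(a)+.01]])) for a in(.3,.7,1.1,1.5)),key=lambda s:s.fun)
    ph,x,z=best.x; print("phi",round(np.degrees(ph),1),"centre tool x,z",np.round([x,z],4),"world z",round(p[2]-z,4),"lowest z",round(p[2]-z-.05*np.sin(ph)-.018*abs(np.cos(ph)),4),"IoU",round(1-best.fun,3))
E
python3 - <<'E'
from h import *
st(); c=heldbox(); tilt(c)
E
```

```text
t 37.8 pos [0.5736 0.0421 0.0997] rot [179.99  -0.    87.97] q [ 4.2  7.8 -1.4 80.8  0.  96.2] open 0.0581 F [ 0.9  0.1 -1.1] 1.5
box (196, 159, 164, 204)
box (127, 0, 124, 63)
box (0, 0, 86, 72)
phi 64.9 centre tool x,z [0.0022 0.0269] world z 0.0735 lowest z 0.0206 IoU 0.986
```

The carton hangs at 65° with its lowest edge 20 mm up. I'll touch the lower edge to the table and drag towards the low side so that friction squares it up.

Emit:
{"fn": "arm_command", "kwargs": {"series": [[0,0,0.006,0],[0,0,0.012,0],[0,0,0.018,0],[0,0,0.023,0],[0,0,0.023,0]], "hand": 0.05795}}

```text
time: 38.35
ee_pos: [0.5731, 0.0421, 0.0753]
tcp_rot: [-179.9, 0.0, 88.0]
wrist_force: [0.2, -0.0, -0.7]
opening: 0.0577
grasp_force: 1.6
```

Emit:
{"fn": "arm_command", "kwargs": {"series": [[0.004,0,0,0],[0.008,0,0,0],[0.012,0,0,0],[0.016,0,0,0],[0.02,0,0,0]]}}

```text
time: 38.85
ee_pos: [0.5743, 0.0626, 0.0764]
tcp_rot: [180.0, -0.0, 88.0]
wrist_force: [0.2, 0.1, -1.1]
opening: 0.0577
grasp_force: 1.6
```

```bash
python3 - <<'E'
from h import *
st(); c=heldbox(); tilt(c)
E
```

```text
t 38.85 pos [0.5743 0.0626 0.0764] rot [179.99  -0.    87.98] q [ 6.2  8.5 -3.2 78.3  0.  98.2] open 0.0577 F [ 0.2  0.1 -1.1] 1.6
box (194, 160, 168, 208)
box (107, 0, 142, 99)
box (0, 0, 70, 108)
phi 65.4 centre tool x,z [0.0018 0.0228] world z 0.0535 lowest z 0.0005 IoU 0.995
```

Emit:
{"fn": "arm_command", "kwargs": {"series": [[0,0,0.003,0],[0,0,0.005,0],[0.005,0,0.005,0],[0.01,0,0.005,0],[0.015,0,0.004,0]], "hand": 0.0579}}

```text
time: 39.4
ee_pos: [0.5746, 0.0775, 0.072]
tcp_rot: [-180.0, -0.0, 88.0]
wrist_force: [-0.1, -0.4, -1.0]
opening: 0.0578
grasp_force: 3.4
```

Emit:
{"fn": "arm_command", "kwargs": {"series": [[0.003,0,0,0],[0.006,0,0,0],[0.009,0,0,0],[0.012,0,0,0],[0.015,0,0,0]]}}

```text
time: 39.9
ee_pos: [0.5753, 0.0923, 0.0722]
tcp_rot: [-180.0, 0.0, 88.0]
wrist_force: [0.1, 0.2, -1.3]
opening: 0.0582
grasp_force: 3.4
```

```bash
python3 - <<'E'
from h import *
st(); c=heldbox(); tilt(c)
E
```

```text
t 39.9 pos [0.5753 0.0923 0.0722] rot [-179.99    0.     87.97] q [  9.1   9.3  -2.8  77.9   0.  101.2] open 0.0582 F [ 0.1  0.2 -1.3] 3.4
box (192, 177, 172, 206)
box (99, 0, 151, 163)
box (0, 0, 74, 170)
phi 72.4 centre tool x,z [-0.0029  0.0197] world z 0.0526 lowest z -0.0005 IoU 0.983
```

Emit:
{"fn": "arm_command", "kwargs": {"series": [[0,0,0.003,0],[0,0,0.005,0],[0.003,0,0.005,0],[0.006,0,0.005,0],[0.01,0,0.005,0]]}}

```text
time: 40.45
ee_pos: [0.5757, 0.1022, 0.0672]
tcp_rot: [180.0, 0.0, 88.0]
wrist_force: [0.9, -0.3, -0.4]
opening: 0.0581
grasp_force: 4.0
```

```bash
python3 - <<'E'
from h import *
st(); c=heldbox(); tilt(c)
E
```

```text
t 40.45 pos [0.5757 0.1022 0.0672] rot [1.800e+02 1.000e-02 8.795e+01] q [ 10.1   9.7  -2.9  77.4  -0.  102.1] open 0.0581 F [ 0.9 -0.3 -0.4] 4.0
box (189, 192, 178, 198)
box (92, 0, 157, 184)
box (0, 0, 72, 192)
phi 80.7 centre tool x,z [-0.0062  0.0194] world z 0.0477 lowest z -0.0045 IoU 0.955
```

About 81° now. I'll open to let it settle on its end, centre over it, regrip firmly and lift a bit.

Emit:
{"fn": "arm_command", "kwargs": {"series": [[0,0,0,0],[0,0,0,0],[0,0,0,0],[-0.006,0,0,0],[-0.006,0,0,0]], "hand": 0.066}}

```text
time: 41.0
ee_pos: [0.5754, 0.0954, 0.0673]
tcp_rot: [-180.0, 0.0, 87.9]
wrist_force: [0.4, 0.8, -0.3]
opening: 0.0661
grasp_force: 0.0
```

```bash
python3 - <<'E'
from h import *
st(); c=heldbox(); tilt(c)
E
```

```text
t 41.0 pos [0.5754 0.0954 0.0673] rot [-1.7999e+02  1.0000e-02  8.7940e+01] q [  9.4   9.5  -3.1  77.4  -0.  101.5] open 0.0661 F [ 0.4  0.8 -0.3] 0.0
box (186, 175, 184, 152)
box (93, 0, 156, 171)
box (0, 0, 70, 179)
phi 91.4 centre tool x,z [0.0123 0.0174] world z 0.0498 lowest z -0.0006 IoU 0.981
```

It is standing upright (fit 91°, centre z 0.050). I'll centre on it, grip firmly, lift and carry it above the white crate.

Emit:
{"fn": "arm_command", "kwargs": {"series": [[0.006,0,0,0],[0.012,0,0,0],[0.012,0,0,0],[0.012,0,0,0],[0.012,0,0,0]]}}

```text
time: 41.55
ee_pos: [0.5758, 0.1082, 0.0673]
tcp_rot: [-180.0, 0.0, 88.0]
wrist_force: [-0.9, -0.2, 0.1]
opening: 0.0658
grasp_force: 0.0
```

Emit:
{"fn": "arm_command", "kwargs": {"series": [[0,0,0,0],[0,0,0,0],[0,0,0,0],[0,0,0,0],[0,0,0,0]], "hand": 0.04, "grip_force": 70}}

```text
time: 42.05
ee_pos: [0.5761, 0.108, 0.0676]
tcp_rot: [180.0, 0.0, 88.0]
wrist_force: [0.6, -0.5, 5.0]
opening: 0.0569
grasp_force: 74.8
```

Emit:
{"fn": "arm_command", "kwargs": {"series": [[0,0,-0.03,0],[0,0,-0.07,0],[0,0,-0.11,0],[0,0,-0.15,0],[0,0,-0.19,0]]}}

```text
time: 42.55
ee_pos: [0.5754, 0.1081, 0.2583]
tcp_rot: [-179.9, 0.0, 88.0]
wrist_force: [0.7, -0.1, -0.7]
opening: 0.0571
grasp_force: 74.9
```

Emit:
{"fn": "arm_command", "kwargs": {"series": [[-0.038,0.002,0,0],[-0.076,0.004,0,0],[-0.114,0.006,0,0],[-0.152,0.007,0,0],[-0.191,0.009,0,0]]}}

```text
time: 43.05
ee_pos: [0.5777, -0.0844, 0.2567]
tcp_rot: [-179.9, -0.0, 88.0]
wrist_force: [0.5, 0.5, -1.4]
opening: 0.0571
grasp_force: 75.1
```

Emit:
{"fn": "arm_command", "kwargs": {"series": [[-0.038,0.002,0,0],[-0.076,0.004,0,0],[-0.114,0.006,0,0],[-0.152,0.007,0,0],[-0.191,0.009,0,0]]}}

```text
time: 43.55
ee_pos: [0.5799, -0.2757, 0.2566]
tcp_rot: [-179.9, -0.0, 88.0]
wrist_force: [0.4, -0.6, -0.9]
opening: 0.057
grasp_force: 75.1
```

Emit:
{"fn": "arm_command", "kwargs": {"series": [[0,0,0,-0.14],[0,0,0,-0.28],[0,0,0,-0.42],[0,0,0,-0.56],[0,0,0,-0.7]]}}

```text
time: 44.05
ee_pos: [0.5802, -0.2742, 0.2564]
tcp_rot: [-180.0, -0.1, 128.4]
wrist_force: [0.1, -0.7, -1.2]
opening: 0.0572
grasp_force: 75.0
```

Emit:
{"fn": "arm_command", "kwargs": {"series": [[0,0,0,-0.14],[0,0,0,-0.28],[0,0,0,-0.42],[0,0,0,-0.56],[0,0,0,-0.7]]}}

```text
time: 44.55
ee_pos: [0.5802, -0.2741, 0.2564]
tcp_rot: [180.0, -0.1, 168.5]
wrist_force: [0.4, 0.6, -1.7]
opening: 0.0571
grasp_force: 74.9
```

Emit:
{"fn": "arm_command", "kwargs": {"series": [[0,0,0,-0.12],[0,0,0,-0.24],[0,0,0,-0.24],[0,0,0,-0.24],[0,0,0,-0.24]]}}

```text
time: 45.05
ee_pos: [0.5803, -0.2742, 0.257]
tcp_rot: [180.0, -0.0, -178.2]
wrist_force: [-0.4, -0.3, -1.5]
opening: 0.057
grasp_force: 74.9
```

```bash
python3 - <<'E'
from h import *
st(); c=heldbox(); tilt(c); marks("wrist",dict(crate_top_tab=.138),1,"w15")
marks("top",dict(crate_top=.066,crate_top_tab=.138),1,"t15")
E
```

```text
t 45.05 pos [ 0.5803 -0.2742  0.257 ] rot [ 1.7998e+02 -2.0000e-02 -1.7822e+02] q [-25.3  19.2  29.7 100.5   0.  -27.1] open 0.057 F [-0.4 -0.3 -1.5] 74.9
box (189, 197, 178, 162)
phi 91.3 centre tool x,z [-0.0006  0.0186] world z 0.2385 lowest z 0.1881 IoU 0.928
wrist mark_of crate_top_tab [274.  47.] 0.9 [ 0.475 -0.28   0.138]
wrist find_in crate_top_tab [277. 124.] 0.65 [ 0.524 -0.276  0.138]
top mark_of crate_top [394. 198.] 0.63 [ 0.578 -0.275  0.066]
top find_in crate_top [387. 187.] 0.86 [ 0.612 -0.254  0.066]
top mark_of crate_top_tab [402. 233.] 0.78 [ 0.464 -0.279  0.138]
top find_in crate_top_tab [386. 188.] 0.83 [ 0.593 -0.234  0.138]
```

It is held upright. I'll move to the far slot and lower.

Emit:
{"fn": "arm_command", "kwargs": {"series": [[-0.015,-0.001,0,0],[-0.03,-0.001,0,0],[-0.042,-0.001,0.01,0],[-0.042,-0.001,0.03,0],[-0.042,-0.001,0.05,0]]}}

```text
time: 46.0
ee_pos: [0.6229, -0.2738, 0.2056]
tcp_rot: [180.0, -0.0, -178.1]
wrist_force: [-0.3, 0.2, -1.8]
opening: 0.0569
grasp_force: 75.0
```

Emit:
{"fn": "arm_command", "kwargs": {"series": [[0,0,0.015,0],[0,0,0.03,0],[0,0,0.045,0],[0,0,0.056,0],[0,0,0.062,0]]}}

```text
time: 46.5
ee_pos: [0.6219, -0.2736, 0.1435]
tcp_rot: [180.0, -0.1, -178.1]
wrist_force: [0.2, -0.5, -1.6]
opening: 0.057
grasp_force: 75.0
```

Emit:
{"fn": "arm_command", "kwargs": {"series": [[0,0,0.002,0],[0,0,0.004,0],[0,0,0.006,0],[0,0,0.006,0],[0,0,0.006,0]]}}

```text
time: 47.0
ee_pos: [0.6224, -0.2739, 0.1396]
tcp_rot: [-180.0, 0.0, -178.1]
wrist_force: [-0.0, -0.6, -1.5]
opening: 0.057
grasp_force: 75.0
```

```bash
python3 - <<'E'
from h import *
st()
E
```

```text
t 47.0 pos [ 0.6224 -0.2739  0.1396] rot [-1.7999e+02  2.0000e-02 -1.7807e+02] q [-23.8  22.4  20.7  88.3  -0.  -25.7] open 0.057 F [-0.  -0.6 -1.5] 75.0
```

Emit:
{"fn": "arm_command", "kwargs": {"series": [[0,0,0.0015,0],[0,0,0.0015,0],[0,0,0.0015,0],[0,0,0.0015,0],[0,0,0.0015,0]]}}

```text
time: 47.5
ee_pos: [0.6224, -0.274, 0.1381]
tcp_rot: [-180.0, 0.0, -178.1]
wrist_force: [1.0, -0.6, 1.4]
opening: 0.057
grasp_force: 75.3
```

Emit:
{"fn": "arm_command", "kwargs": {"series": [[0,0,0,0],[0,0,0,0],[0,0,0,0],[0,0,-0.01,0],[0,0,-0.03,0]], "hand": 0.07}}

```text
time: 48.0
ee_pos: [0.6216, -0.2736, 0.167]
tcp_rot: [179.9, -0.1, -178.1]
wrist_force: [0.8, -0.4, 0.2]
opening: 0.07
grasp_force: 0.0
```

Emit:
{"fn": "arm_command", "kwargs": {"series": [[0,0,-0.04,0],[0,0,-0.08,0],[0.01,0,-0.09,0],[0.02,0,-0.09,0],[0.04,0,-0.09,0]]}}

```text
time: 48.5
ee_pos: [0.5825, -0.2752, 0.2579]
tcp_rot: [-180.0, 0.0, -178.0]
wrist_force: [0.9, -0.3, 0.1]
opening: 0.0698
grasp_force: 0.0
```

```bash
cat >> h.py <<'E'
def upright(zb=.07):
    # standing cartons in the crate: top-face blobs at z=zb+.1
    for n in ("top","wrist"):
        c=cam(n); print(n); quads(c,zb+.1,(115,60,30),(179,255,255),120 if n=="top" else 1500)
E
python3 - <<'E'
from h import *
st(); upright(); c=marks("wrist",dict(crate_top=.066,crate_top_tab=.138),1,"w16")
E
```

```text
t 48.5 pos [ 0.5825 -0.2752  0.2579] rot [-1.7999e+02  3.0000e-02 -1.7804e+02] q [-25.3  19.6  30.2 100.6   0.  -27.3] open 0.0698 F [ 0.9 -0.3  0.1] 0.0
top
blob [243. 244.] [array([420.4, 172.7]), array([92.8, 54.1]), np.float64(85.1)]
blob [243. 213.] [array([506.7, 173.9]), array([93.5, 55.7]), np.float64(88.9)]
blob [399. 181.] [array([ 611.5, -263.9]), array([52.2, 69. ]), np.float64(1.3)]
blob [305. 124.] [array([773.9,   4.2]), array([ 57.9, 116.8]), np.float64(71.4)]
wrist
blob [279. 260.] [array([ 609.1, -274.3]), array([63.6, 58.7]), np.float64(1.9)]
wrist mark_of crate_top [274. 188.] 0.95 [ 0.586 -0.279  0.066]
wrist find_in crate_top [274. 163.] 0.77 [ 0.563 -0.279  0.066]
wrist mark_of crate_top_tab [278.  46.] 0.59 [ 0.474 -0.279  0.138]
wrist find_in crate_top_tab [277. 166.] 0.76 [ 0.554 -0.277  0.138]
```

The first one is placed and upright. On to the other two.

Emit:
{"fn": "arm_command", "kwargs": {"series": [[0.008,0.041,0,0],[0.017,0.082,0,0],[0.025,0.123,0,0],[0.033,0.164,0,0],[0.042,0.204,0,0]], "hand": 0.085}}

```text
time: 49.35
ee_pos: [0.5333, -0.071, 0.2575]
tcp_rot: [180.0, -0.0, -178.1]
wrist_force: [0.9, -0.0, 0.1]
opening: 0.0848
grasp_force: 0.0
```

Emit:
{"fn": "arm_command", "kwargs": {"series": [[0.008,0.041,0,0],[0.017,0.082,0,0],[0.025,0.123,0,0],[0.033,0.164,0,0],[0.042,0.204,0,0]]}}

```text
time: 49.85
ee_pos: [0.4843, 0.1316, 0.2577]
tcp_rot: [180.0, -0.0, -178.0]
wrist_force: [0.5, 0.4, -0.2]
opening: 0.0851
grasp_force: 0.0
```

Emit:
{"fn": "arm_command", "kwargs": {"series": [[0,0,0,0.14],[0,0,0,0.28],[0,0,0,0.42],[0,0,0,0.56],[0,0,0,0.7]]}}

```text
time: 50.35
ee_pos: [0.4849, 0.1301, 0.2576]
tcp_rot: [-180.0, -0.0, 141.5]
wrist_force: [-0.4, -0.3, -0.5]
opening: 0.0848
grasp_force: 0.0
```

Emit:
{"fn": "arm_command", "kwargs": {"series": [[0,0,0,0.14],[0,0,0,0.28],[0,0,0,0.42],[0,0,0,0.56],[0,0,0,0.7]]}}

```text
time: 50.85
ee_pos: [0.4849, 0.13, 0.2576]
tcp_rot: [-180.0, 0.0, 101.4]
wrist_force: [0.1, 0.1, 0.0]
opening: 0.085
grasp_force: 0.0
```

Emit:
{"fn": "arm_command", "kwargs": {"series": [[0,0,0,0.12],[0,0,0,0.206],[0,0,0,0.206],[0,0,0,0.206],[0,0,0,0.206]]}}

```text
time: 51.35
ee_pos: [0.4847, 0.1298, 0.2577]
tcp_rot: [-180.0, -0.0, 90.0]
wrist_force: [0.2, 0.3, -0.1]
opening: 0.085
grasp_force: 0.0
```

```bash
python3 - <<'E'
from h import *
st(); pinks(cam("wrist"))
E
```

```text
t 51.35 pos [0.4847 0.1298 0.2577] rot [-179.99   -0.     90.04] q [ 15.   -1.    6.9  97.9   0.  105. ] open 0.085 F [ 0.2  0.3 -0.1] 0.0
pink px (327, 115) box (295, 61, 64, 109) xy [0.5312 0.1872] yaw 90.7 IoU 0.97
pink px (227, 116) box (194, 60, 67, 112) xy [0.434  0.1867] yaw 85.2 IoU 0.976
```

Pinks at (0.531,0.187) yaw 90.7° and (0.434,0.187) yaw 85°. They lie next to the sink, so I'll pick each near its -y end, carry it level to the free area, and pivot it there.

Emit:
{"fn": "arm_command", "kwargs": {"series": [[0.024,0.047,0.03,-0.012],[0.024,0.047,0.07,-0.012],[0.024,0.047,0.11,-0.012],[0.024,0.047,0.155,-0.012],[0.024,0.047,0.2,-0.012]], "hand": 0.072, "grip_force": 20}}

```text
time: 51.9
ee_pos: [0.5316, 0.1537, 0.0561]
tcp_rot: [180.0, -0.0, 90.7]
wrist_force: [-0.4, 0.1, -0.1]
opening: 0.0716
grasp_force: 0.0
```

Emit:
{"fn": "arm_command", "kwargs": {"series": [[0,0,0.02,0],[0,0,0.035,0],[0,0,0.047,0],[0,0,0.055,0],[0,0,0.055,0]]}}

```text
time: 52.4
ee_pos: [0.5317, 0.1536, 0.0025]
tcp_rot: [-180.0, 0.0, 90.6]
wrist_force: [-1.1, 0.2, 0.6]
opening: 0.0718
grasp_force: 0.0
```

Emit:
{"fn": "arm_command", "kwargs": {"series": [[0,0,0,0],[0,0,0,0],[0,0,0,0],[0,0,0,0],[0,0,0,0]], "hand": 0.04}}

```text
time: 52.9
ee_pos: [0.5324, 0.1538, 0.0039]
tcp_rot: [179.9, -0.0, 90.6]
wrist_force: [-0.0, -0.4, 6.3]
opening: 0.058
grasp_force: 23.0
```

Emit:
{"fn": "arm_command", "kwargs": {"series": [[0,0,-0.02,0],[0,0,-0.04,0],[-0.02,0,-0.06,0],[-0.06,0,-0.06,0],[-0.1,0,-0.06,0]]}}

```text
time: 53.4
ee_pos: [0.533, 0.053, 0.0635]
tcp_rot: [179.9, -0.0, 90.7]
wrist_force: [0.6, 0.4, -1.3]
opening: 0.0575
grasp_force: 22.3
```

Emit:
{"fn": "arm_command", "kwargs": {"series": [[-0.04,0,0,0],[-0.08,0,0,0],[-0.1,0,0.02,0],[-0.1,0,0.04,0],[-0.1,0,0.053,0]]}}

```text
time: 53.9
ee_pos: [0.533, -0.047, 0.0083]
tcp_rot: [-179.9, -0.0, 90.5]
wrist_force: [-0.1, 1.2, -1.1]
opening: 0.0574
grasp_force: 22.2
```

Emit:
{"fn": "arm_command", "kwargs": {"series": [[0,0,0,0],[0,0,0,0],[0,0,0,0],[0,0,0,0],[0,0,0,0]], "hand": 0.0578}}

```text
time: 54.4
ee_pos: [0.5342, -0.0461, 0.0104]
tcp_rot: [179.9, 0.0, 90.6]
wrist_force: [-0.4, -0.2, -0.2]
opening: 0.0578
grasp_force: 17.7
```

```bash
python3 - <<'E'
from h import *
st(); c=heldbox(); tilt(c)
E
```

```text
t 54.4 pos [ 0.5342 -0.0461  0.0104] rot [179.94   0.    90.63] q [ -4.9   4.7 -14.8  70.5   0.   84.4] open 0.0578 F [-0.4 -0.2 -0.2] 17.7
box (171, 49, 206, 309)
phi -0.7 centre tool x,z [ 0.0338 -0.015 ] world z 0.0253 lowest z 0.0079 IoU 0.971
```

Emit:
{"fn": "arm_command", "kwargs": {"series": [[0,0,0,0],[0,0,0,0],[0,0,0,0],[0,0,0,0],[0,0,0,0]], "hand": 0.058}}

```text
time: 54.95
ee_pos: [0.5337, -0.0464, 0.0098]
tcp_rot: [-180.0, -0.0, 90.6]
wrist_force: [0.8, -0.1, -1.0]
opening: 0.0582
grasp_force: 9.5
```

Emit:
{"fn": "arm_command", "kwargs": {"series": [[0,0,0,0],[0,0,-0.002,0],[0,0,-0.006,0],[0,0,-0.01,0],[0,0,-0.015,0]]}}

```text
time: 55.45
ee_pos: [0.5338, -0.0464, 0.0253]
tcp_rot: [180.0, 0.0, 90.6]
wrist_force: [-0.5, 0.2, -1.6]
opening: 0.0582
grasp_force: 9.5
```

```bash
python3 - <<'E'
from h import *
st(); c=heldbox(); tilt(c)
E
```

```text
t 55.45 pos [ 0.5338 -0.0464  0.0253] rot [179.99   0.    90.6 ] q [ -5.    4.2 -13.6  72.2  -0.   84.4] open 0.0582 F [-0.5  0.2 -1.6] 9.5
box (171, 49, 206, 309)
phi 1.4 centre tool x,z [ 0.0335 -0.0127] world z 0.0389 lowest z 0.0197 IoU 0.956
```

Still firm at 9.5 N. I'll go back down and loosen in small steps.

Emit:
{"fn": "arm_command", "kwargs": {"series": [[0,0,0.005,0],[0,0,0.01,0],[0,0,0.015,0],[0,0,0.015,0],[0,0,0.015,0]], "hand": 0.0581}}

```text
time: 56.0
ee_pos: [0.5335, -0.0463, 0.0093]
tcp_rot: [-180.0, -0.0, 90.6]
wrist_force: [-0.7, 0.0, -1.0]
opening: 0.0581
grasp_force: 5.9
```

Emit:
{"fn": "arm_command", "kwargs": {"series": [[0,0,0,0],[0,0,0,0],[0,0,0,0],[0,0,0,0],[0,0,0,0]], "hand": 0.0582}}

```text
time: 56.5
ee_pos: [0.5339, -0.0464, 0.0099]
tcp_rot: [180.0, 0.0, 90.6]
wrist_force: [0.2, -0.5, 0.6]
opening: 0.0583
grasp_force: 0.0
```

```bash
python3 - <<'E'
from h import *
st(); c=heldbox(); tilt(c)
E
```

```text
t 56.5 pos [ 0.5339 -0.0464  0.0099] rot [179.98   0.    90.6 ] q [ -5.    4.7 -14.8  70.4   0.   84.4] open 0.0583 F [ 0.2 -0.5  0.6] 0.0
box (180, 56, 195, 292)
phi -0.6 centre tool x,z [ 0.0326 -0.0083] world z 0.0182 lowest z 0.0007 IoU 0.987
```

Emit:
{"fn": "arm_command", "kwargs": {"series": [[0,0,0.004,0],[0,0,0.007,0],[0,0,0.007,0],[0,0,0.007,0],[0,0,0.007,0]]}}

```text
time: 57.05
ee_pos: [0.5337, -0.0463, 0.0028]
tcp_rot: [-180.0, 0.0, 90.6]
wrist_force: [0.2, -0.2, -0.3]
opening: 0.058
grasp_force: 0.0
```

Emit:
{"fn": "arm_command", "kwargs": {"series": [[0,0,0,0],[0,0,0,0],[0,0,0,0],[0,0,0,0],[0,0,0,0]], "hand": 0.0581}}

```text
time: 57.55
ee_pos: [0.5337, -0.0464, 0.0028]
tcp_rot: [-180.0, -0.0, 90.6]
wrist_force: [-0.3, 0.9, -0.1]
opening: 0.0583
grasp_force: 0.3
```

Emit:
{"fn": "arm_command", "kwargs": {"series": [[0,0,-0.005,0],[0,0,-0.01,0],[0,0,-0.015,0],[0,0,-0.02,0],[0,0,-0.025,0]]}}

```text
time: 58.05
ee_pos: [0.5339, -0.0464, 0.0284]
tcp_rot: [180.0, 0.0, 90.6]
wrist_force: [0.3, 0.3, -0.3]
opening: 0.0579
grasp_force: 0.0
```

```bash
python3 - <<'E'
from h import *
st(); c=heldbox(); tilt(c)
E
```

```text
t 58.05 pos [ 0.5339 -0.0464  0.0284] rot [179.98   0.    90.6 ] q [ -5.    4.1 -13.4  72.5  -0.   84.4] open 0.0579 F [ 0.3  0.3 -0.3] 0.0
box (193, 63, 169, 257)
phi 3.2 centre tool x,z [0.032  0.0132] world z 0.0161 lowest z -0.0046 IoU 0.973
```

Emit:
{"fn": "arm_command", "kwargs": {"series": [[0,0,0.008,0],[0,0,0.016,0],[0,0,0.025,0],[0,0,0.025,0],[0,0,0.025,0]]}}

```text
time: 58.6
ee_pos: [0.533, -0.0463, 0.0018]
tcp_rot: [-179.9, -0.0, 90.6]
wrist_force: [-0.7, -0.1, -0.3]
opening: 0.058
grasp_force: 0.2
```

Emit:
{"fn": "arm_command", "kwargs": {"series": [[0,0,0,0],[0,0,0,0],[0,0,0,0],[0,0,0,0],[0,0,0,0]], "hand": 0.05804}}

```text
time: 59.1
ee_pos: [0.5338, -0.0464, 0.0029]
tcp_rot: [180.0, 0.0, 90.6]
wrist_force: [-0.2, -0.2, -0.4]
opening: 0.058
grasp_force: 0.7
```

Emit:
{"fn": "arm_command", "kwargs": {"series": [[0,0,-0.005,0],[0,0,-0.01,0],[0,0,-0.015,0],[0,0,-0.02,0],[0,0,-0.025,0]]}}

```text
time: 59.6
ee_pos: [0.5339, -0.0464, 0.0284]
tcp_rot: [180.0, 0.0, 90.6]
wrist_force: [-1.0, -0.8, -0.6]
opening: 0.0581
grasp_force: 0.1
```

```bash
python3 - <<'E'
from h import *
st(); c=heldbox(); tilt(c)
E
```

```text
t 59.6 pos [ 0.5339 -0.0464  0.0284] rot [179.98   0.    90.6 ] q [ -5.    4.1 -13.4  72.5  -0.   84.4] open 0.0581 F [-1.  -0.8 -0.6] 0.1
box (194, 65, 167, 257)
phi 3.0 centre tool x,z [0.0316 0.0129] world z 0.0164 lowest z -0.0042 IoU 0.974
```

Emit:
{"fn": "arm_command", "kwargs": {"series": [[0,0,0.008,0],[0,0,0.016,0],[0,0,0.025,0],[0,0,0.025,0],[0,0,0.025,0]]}}

```text
time: 60.15
ee_pos: [0.5331, -0.0463, 0.0017]
tcp_rot: [-179.9, -0.0, 90.6]
wrist_force: [0.6, -0.4, -0.8]
opening: 0.0582
grasp_force: 0.5
```

Emit:
{"fn": "arm_command", "kwargs": {"series": [[0,0,0,0],[0,0,0,0],[0,0,0,0],[0,0,0,0],[0,0,0,0]], "hand": 0.05795}}

```text
time: 60.65
ee_pos: [0.5338, -0.0464, 0.0028]
tcp_rot: [-180.0, 0.0, 90.6]
wrist_force: [0.2, -0.9, -1.2]
opening: 0.058
grasp_force: 1.8
```

Emit:
{"fn": "arm_command", "kwargs": {"series": [[0,0,-0.005,0],[0,0,-0.01,0],[0,0,-0.015,0],[0,0,-0.02,0],[0,0,-0.025,0]]}}

```text
time: 61.15
ee_pos: [0.5339, -0.0464, 0.0284]
tcp_rot: [180.0, 0.0, 90.6]
wrist_force: [0.0, -0.1, -1.1]
opening: 0.058
grasp_force: 1.8
```

```bash
python3 - <<'E'
from h import *
st(); c=heldbox(); tilt(c)
E
```

```text
t 61.15 pos [ 0.5339 -0.0464  0.0284] rot [179.98   0.    90.6 ] q [ -5.    4.1 -13.4  72.5  -0.   84.4] open 0.058 F [ 0.  -0.1 -1.1] 1.8
box (192, 68, 172, 292)
phi 18.3 centre tool x,z [ 0.0282 -0.0041] world z 0.0334 lowest z 0.0005 IoU 0.979
```

At 1.8 N it pivots (18° so far), so I'll keep lifting.

Emit:
{"fn": "arm_command", "kwargs": {"series": [[0,0,-0.005,0],[0,0,-0.01,0],[0,0,-0.015,0],[0,0,-0.02,0],[0,0,-0.025,0]]}}

```text
time: 61.7
ee_pos: [0.5338, -0.0464, 0.0532]
tcp_rot: [180.0, 0.0, 90.6]
wrist_force: [-0.5, 0.4, 0.2]
opening: 0.0581
grasp_force: 1.7
```

Emit:
{"fn": "arm_command", "kwargs": {"series": [[0,0,-0.004,0],[0,0,-0.008,0],[0,0,-0.012,0],[0,0,-0.016,0],[0,0,-0.02,0]]}}

```text
time: 62.2
ee_pos: [0.5337, -0.0463, 0.073]
tcp_rot: [-180.0, -0.0, 90.6]
wrist_force: [-0.9, -0.2, -1.3]
opening: 0.0577
grasp_force: 1.7
```

```bash
python3 - <<'E'
from h import *
st(); c=heldbox(); tilt(c)
E
```

```text
t 62.2 pos [ 0.5337 -0.0463  0.073 ] rot [-179.99   -0.     90.6 ] q [-5.   2.9 -9.6 77.5 -0.  84.4] open 0.0577 F [-0.9 -0.2 -1.3] 1.7
box (191, 140, 174, 227)
phi 55.7 centre tool x,z [0.0086 0.0169] world z 0.0568 lowest z 0.0054 IoU 0.984
```

Emit:
{"fn": "arm_command", "kwargs": {"series": [[0,0,0.005,0],[0,0,0.009,0],[0.005,0,0.009,0],[0.01,0,0.009,0],[0.015,0,0.009,0]]}}

```text
time: 62.75
ee_pos: [0.5338, -0.0309, 0.064]
tcp_rot: [180.0, -0.0, 90.6]
wrist_force: [1.7, -0.6, 2.6]
opening: 0.0579
grasp_force: 3.1
```

Emit:
{"fn": "arm_command", "kwargs": {"series": [[0.004,0,0,0],[0.008,0,0,0],[0.012,0,0,0],[0.016,0,0,0],[0.02,0,0,0]]}}

```text
time: 63.25
ee_pos: [0.5329, -0.011, 0.0633]
tcp_rot: [-179.9, -0.0, 90.6]
wrist_force: [0.1, 0.4, -0.7]
opening: 0.058
grasp_force: 2.2
```

```bash
python3 - <<'E'
from h import *
st(); c=heldbox(); tilt(c)
E
```

```text
t 63.25 pos [ 0.5329 -0.011   0.0633] rot [-1.7993e+02 -1.0000e-02  9.0600e+01] q [ -1.2   2.8 -10.8  76.5   0.   88.2] open 0.058 F [ 0.1  0.4 -0.7] 2.2
box (186, 193, 184, 197)
phi 81.7 centre tool x,z [-0.006   0.0189] world z 0.0444 lowest z -0.0076 IoU 0.939
```

Emit:
{"fn": "arm_command", "kwargs": {"series": [[0,0,0,0],[0,0,0,0],[0,0,0,0],[0,0,0,0],[0,0,0,0]], "hand": 0.066}}

```text
time: 63.8
ee_pos: [0.5334, -0.0115, 0.0638]
tcp_rot: [180.0, -0.0, 90.6]
wrist_force: [-0.1, -1.0, 0.4]
opening: 0.0662
grasp_force: 0.0
```

```bash
python3 - <<'E'
from h import *
st(); c=heldbox(); tilt(c)
E
```

```text
t 63.8 pos [ 0.5334 -0.0115  0.0638] rot [180.    -0.    90.59] q [ -1.2   2.8 -10.7  76.4   0.   88.2] open 0.0662 F [-0.1 -1.   0.4] 0.0
box (183, 186, 186, 166)
phi 90.5 centre tool x,z [0.0064 0.0139] world z 0.0499 lowest z -0.0002 IoU 0.959
```

Standing. I'll regrip firmly, lift, carry to the middle slot and turn.

Emit:
{"fn": "arm_command", "kwargs": {"series": [[0.006,0,-0.004,0],[0.006,0,-0.004,0],[0.006,0,-0.004,0],[0.006,0,-0.004,0],[0.006,0,-0.004,0]]}}

```text
time: 64.35
ee_pos: [0.5333, -0.0054, 0.0677]
tcp_rot: [-180.0, 0.0, 90.6]
wrist_force: [-0.3, 1.1, -0.4]
opening: 0.0659
grasp_force: 0.0
```

Emit:
{"fn": "arm_command", "kwargs": {"series": [[0,0,0,0],[0,0,0,0],[0,0,0,0],[0,0,0,0],[0,0,0,0]], "hand": 0.04, "grip_force": 70}}

```text
time: 64.85
ee_pos: [0.5334, -0.0055, 0.0681]
tcp_rot: [180.0, 0.0, 90.6]
wrist_force: [-1.1, -1.0, 4.6]
opening: 0.0568
grasp_force: 74.7
```

Emit:
{"fn": "arm_command", "kwargs": {"series": [[0,0,-0.03,0],[0,0,-0.07,0],[0,0,-0.11,0],[0,0,-0.15,0],[0,0,-0.19,0]]}}

```text
time: 65.35
ee_pos: [0.533, -0.0052, 0.2588]
tcp_rot: [-180.0, -0.0, 90.6]
wrist_force: [1.1, -0.0, -1.2]
opening: 0.0575
grasp_force: 75.0
```

Emit:
{"fn": "arm_command", "kwargs": {"series": [[-0.027,0.004,0,0],[-0.054,0.008,0,0],[-0.081,0.012,0,0],[-0.108,0.016,0,0],[-0.136,0.021,0,0]]}}

```text
time: 65.85
ee_pos: [0.5558, -0.142, 0.2572]
tcp_rot: [-180.0, -0.0, 90.6]
wrist_force: [0.7, -0.8, -1.4]
opening: 0.0565
grasp_force: 75.1
```

Emit:
{"fn": "arm_command", "kwargs": {"series": [[-0.027,0.004,0,0],[-0.054,0.008,0,0],[-0.081,0.012,0,0],[-0.108,0.016,0,0],[-0.136,0.021,0,0]]}}

```text
time: 66.35
ee_pos: [0.5782, -0.2778, 0.257]
tcp_rot: [-180.0, -0.0, 90.6]
wrist_force: [0.8, 0.3, -1.0]
opening: 0.0573
grasp_force: 75.1
```

Emit:
{"fn": "arm_command", "kwargs": {"series": [[0,0,0,-0.14],[0,0,0,-0.28],[0,0,0,-0.42],[0,0,0,-0.56],[0,0,0,-0.7]]}}

```text
time: 66.85
ee_pos: [0.5782, -0.2768, 0.2568]
tcp_rot: [-180.0, -0.1, 131.0]
wrist_force: [0.7, 0.4, -0.6]
opening: 0.0573
grasp_force: 75.0
```

Emit:
{"fn": "arm_command", "kwargs": {"series": [[0,0,0,-0.14],[0,0,0,-0.28],[0,0,0,-0.42],[0,0,0,-0.56],[0,0,0,-0.7]]}}

```text
time: 67.35
ee_pos: [0.5783, -0.2768, 0.2569]
tcp_rot: [180.0, -0.1, 171.2]
wrist_force: [-0.0, 0.6, -1.0]
opening: 0.057
grasp_force: 75.0
```

Emit:
{"fn": "arm_command", "kwargs": {"series": [[0,0,0,-0.12],[0,0,0,-0.193],[0,0,0,-0.193],[0,0,0,-0.193],[0,0,0,-0.193]]}}

```text
time: 67.85
ee_pos: [0.5782, -0.2769, 0.2575]
tcp_rot: [180.0, -0.0, -178.2]
wrist_force: [0.4, -0.6, -1.4]
opening: 0.0569
grasp_force: 75.0
```

```bash
python3 - <<'E'
from h import *
st(); c=heldbox(); tilt(c)
E
```

```text
t 67.85 pos [ 0.5782 -0.2769  0.2575] rot [ 1.7998e+02 -2.0000e-02 -1.7822e+02] q [-25.6  19.1  29.6 100.5   0.  -27.4] open 0.0569 F [ 0.4 -0.6 -1.4] 75.0
box (189, 195, 178, 161)
phi 90.9 centre tool x,z [0.0008 0.0187] world z 0.2389 lowest z 0.1886 IoU 0.943
```

Emit:
{"fn": "arm_command", "kwargs": {"series": [[0,0,0.03,0],[0,0,0.06,0],[0,0,0.085,0],[0,0,0.1,0],[0,0,0.11,0]]}}

```text
time: 68.4
ee_pos: [0.5777, -0.2766, 0.1462]
tcp_rot: [180.0, -0.1, -178.2]
wrist_force: [0.2, 0.7, -1.2]
opening: 0.057
grasp_force: 75.1
```

Emit:
{"fn": "arm_command", "kwargs": {"series": [[0,0,0.003,0],[0,0,0.006,0],[0,0,0.0085,0],[0,0,0.0095,0],[0,0,0.0095,0]]}}

```text
time: 68.9
ee_pos: [0.5783, -0.277, 0.1386]
tcp_rot: [-180.0, 0.0, -178.1]
wrist_force: [0.6, 0.2, -1.7]
opening: 0.0571
grasp_force: 75.1
```

Emit:
{"fn": "arm_command", "kwargs": {"series": [[0,0,0,0],[0,0,0,0],[0,0,0,0],[0,0,-0.01,0],[0,0,-0.03,0]], "hand": 0.07}}

```text
time: 69.4
ee_pos: [0.5776, -0.2766, 0.1677]
tcp_rot: [179.9, -0.1, -178.1]
wrist_force: [0.7, -1.2, 0.7]
opening: 0.0703
grasp_force: 0.0
```

Emit:
{"fn": "arm_command", "kwargs": {"series": [[0,0,-0.04,0],[0,0,-0.08,0],[0,0,-0.09,0],[0,0,-0.09,0],[0,0,-0.09,0]]}}

```text
time: 69.9
ee_pos: [0.5782, -0.2769, 0.2574]
tcp_rot: [180.0, -0.0, -178.1]
wrist_force: [0.2, -0.1, -0.5]
opening: 0.07
grasp_force: 0.0
```

```bash
python3 - <<'E'
from h import *
st(); upright()
E
```

```text
t 69.9 pos [ 0.5782 -0.2769  0.2574] rot [ 1.7998e+02 -4.0000e-02 -1.7813e+02] q [-25.6  19.2  29.6 100.5  -0.  -27.5] open 0.07 F [ 0.2 -0.1 -0.5] 0.0
top
blob [243. 244.] [array([420.5, 172.7]), array([93.1, 54. ]), np.float64(85.5)]
blob [400. 187.] [array([ 590.1, -268.4]), array([95.3, 76.9]), np.float64(1.3)]
blob [306. 124.] [array([771.5,   4.6]), array([114.6,  57.9]), np.float64(1.0)]
wrist
blob [277. 236.] [array([ 593.4, -276.4]), array([97.2, 59. ]), np.float64(3.7)]
```

Emit:
{"fn": "arm_command", "kwargs": {"series": [[0.013,0.043,0,0],[0.026,0.087,0,0],[0.039,0.13,0,0],[0.052,0.174,0,0],[0.0665,0.2175,0,0]]}}

```text
time: 70.5
ee_pos: [0.5033, -0.0601, 0.2568]
tcp_rot: [180.0, -0.1, -178.1]
wrist_force: [0.9, 0.4, 1.2]
opening: 0.0698
grasp_force: 0.0
```

Emit:
{"fn": "arm_command", "kwargs": {"series": [[0.013,0.043,0,0],[0.026,0.087,0,0],[0.039,0.13,0,0],[0.052,0.174,0,0],[0.0665,0.2175,0,0]]}}

```text
time: 71.0
ee_pos: [0.4297, 0.1549, 0.257]
tcp_rot: [-180.0, -0.1, -178.1]
wrist_force: [1.0, 0.5, -0.2]
opening: 0.0697
grasp_force: 0.0
```

Emit:
{"fn": "arm_command", "kwargs": {"series": [[0,0,0,0.14],[0,0,0,0.28],[0,0,0,0.42],[0,0,0,0.56],[0,0,0,0.7]]}}

```text
time: 71.5
ee_pos: [0.4305, 0.1534, 0.2569]
tcp_rot: [-179.9, -0.1, 141.4]
wrist_force: [0.9, -0.3, 0.3]
opening: 0.0701
grasp_force: 0.0
```

Emit:
{"fn": "arm_command", "kwargs": {"series": [[0,0,0,0.14],[0,0,0,0.28],[0,0,0,0.42],[0,0,0,0.56],[0,0,0,0.7]]}}

```text
time: 72.0
ee_pos: [0.4305, 0.1533, 0.2569]
tcp_rot: [-179.9, 0.0, 101.3]
wrist_force: [0.2, -0.9, 0.6]
opening: 0.0701
grasp_force: 0.0
```

Emit:
{"fn": "arm_command", "kwargs": {"series": [[0,0,0,0.14],[0,0,0,0.288],[0,0,0,0.288],[0,0,0,0.288],[0,0,0,0.288]]}}

```text
time: 72.5
ee_pos: [0.4309, 0.1535, 0.2578]
tcp_rot: [-180.0, 0.0, 85.4]
wrist_force: [-0.2, -0.4, -0.4]
opening: 0.07
grasp_force: 0.0
```

```bash
python3 - <<'E'
from h import *
st(); pinks(cam("wrist"))
E
```

```text
t 72.5 pos [0.4309 0.1535 0.2578] rot [-1.7996e+02  2.0000e-02  8.5350e+01] q [ 19.6  -6.9   1.3  98.3  -0.  114.3] open 0.07 F [-0.2 -0.4 -0.4] 0.0
pink px (279, 141) box (248, 89, 62, 104) xy [0.4341 0.1867] yaw 85.4 IoU 0.985
```

Emit:
{"fn": "arm_command", "kwargs": {"series": [[0,0,0.04,0],[0,0,0.08,0],[0,0,0.12,0],[0,0,0.16,0],[0,0,0.2,0]], "grip_force": 20}}

```text
time: 73.05
ee_pos: [0.4308, 0.1534, 0.0567]
tcp_rot: [180.0, -0.0, 85.3]
wrist_force: [0.5, 1.2, -0.0]
opening: 0.0698
grasp_force: 0.0
```

Emit:
{"fn": "arm_command", "kwargs": {"series": [[0,0,0.02,0],[0,0,0.035,0],[0,0,0.047,0],[0,0,0.055,0],[0,0,0.055,0]]}}

```text
time: 73.55
ee_pos: [0.4307, 0.1534, 0.0026]
tcp_rot: [-179.9, 0.0, 85.2]
wrist_force: [0.4, 0.1, -0.4]
opening: 0.07
grasp_force: 0.0
```

Emit:
{"fn": "arm_command", "kwargs": {"series": [[0,0,0,0],[0,0,0,0],[0,0,0,0],[0,0,0,0],[0,0,0,0]], "hand": 0.04}}

```text
time: 74.05
ee_pos: [0.4314, 0.1537, 0.0039]
tcp_rot: [179.9, -0.0, 85.2]
wrist_force: [-0.5, -0.7, 5.0]
opening: 0.0578
grasp_force: 23.3
```

Emit:
{"fn": "arm_command", "kwargs": {"series": [[0,0,-0.02,0],[0,0,-0.04,0],[-0.02,0,-0.06,0],[-0.06,0.02,-0.06,0],[-0.1,0.04,-0.06,0]]}}

```text
time: 74.55
ee_pos: [0.463, 0.0498, 0.0641]
tcp_rot: [179.9, -0.0, 85.3]
wrist_force: [1.8, -0.1, -2.3]
opening: 0.0577
grasp_force: 22.7
```

Emit:
{"fn": "arm_command", "kwargs": {"series": [[-0.04,0.02,0,0],[-0.08,0.04,0,0],[-0.1,0.05,0.02,0],[-0.1,0.05,0.04,0],[-0.1,0.05,0.06,0]]}}

```text
time: 75.05
ee_pos: [0.5039, -0.0544, 0.0024]
tcp_rot: [-180.0, 0.0, 85.1]
wrist_force: [-3.4, -0.4, 38.5]
opening: 0.0579
grasp_force: 28.9
```

Emit:
{"fn": "arm_command", "kwargs": {"series": [[0,0,0,0],[0,0,0,0],[0,0,0,0],[0,0,0,0],[0,0,0,0]], "hand": 0.0586}}

```text
time: 75.55
ee_pos: [0.5043, -0.0532, 0.0041]
tcp_rot: [179.9, 0.0, 85.2]
wrist_force: [0.5, 0.4, -0.2]
opening: 0.0585
grasp_force: 0.0
```

Emit:
{"fn": "arm_command", "kwargs": {"series": [[0,0,0,0],[0,0,0,0],[0,0,0,0],[0,0,0,0],[0,0,0,0]], "hand": 0.05793}}

```text
time: 76.05
ee_pos: [0.5043, -0.0533, 0.004]
tcp_rot: [179.9, -0.0, 85.2]
wrist_force: [-1.7, 1.3, 6.4]
opening: 0.0576
grasp_force: 4.7
```

Emit:
{"fn": "arm_command", "kwargs": {"series": [[0,0,-0.005,0],[0,0,-0.01,0],[0,0,-0.015,0],[0,0,-0.02,0],[0,0,-0.025,0]]}}

```text
time: 76.55
ee_pos: [0.5039, -0.0534, 0.0287]
tcp_rot: [180.0, 0.0, 85.2]
wrist_force: [-0.7, 0.2, -0.1]
opening: 0.058
grasp_force: 2.3
```

```bash
python3 - <<'E'
from h import *
st(); c=heldbox(); tilt(c)
E
```

```text
t 76.55 pos [ 0.5039 -0.0534  0.0287] rot [180.     0.    85.15] q [ -6.    0.2 -17.4  72.4  -0.   88.8] open 0.058 F [-0.7  0.2 -0.1] 2.3
box (194, 68, 169, 289)
phi 16.3 centre tool x,z [ 0.0284 -0.0023] world z 0.0319 lowest z 0.0005 IoU 0.979
```

It is pivoting as before. I'll repeat the lift and drag.

Emit:
{"fn": "arm_command", "kwargs": {"series": [[0,0,-0.005,0],[0,0,-0.01,0],[0,0,-0.015,0],[0,0,-0.02,0],[0,0,-0.025,0]]}}

```text
time: 77.1
ee_pos: [0.5039, -0.0534, 0.0537]
tcp_rot: [180.0, 0.0, 85.2]
wrist_force: [0.1, -0.2, -1.7]
opening: 0.0579
grasp_force: 2.3
```

Emit:
{"fn": "arm_command", "kwargs": {"series": [[0,0,-0.004,0],[0,0,-0.008,0],[0,0,-0.012,0],[0,0,-0.016,0],[0,0,-0.02,0]]}}

```text
time: 77.6
ee_pos: [0.5038, -0.0534, 0.0736]
tcp_rot: [-180.0, 0.0, 85.2]
wrist_force: [0.2, -0.9, -1.4]
opening: 0.058
grasp_force: 2.3
```

```bash
python3 - <<'E'
from h import *
st(); c=heldbox(); tilt(c)
E
```

```text
t 77.6 pos [ 0.5038 -0.0534  0.0736] rot [-180.      0.     85.16] q [ -6.   -1.  -13.6  77.5  -0.   88.8] open 0.058 F [ 0.2 -0.9 -1.4] 2.3
box (192, 110, 172, 243)
phi 42.5 centre tool x,z [0.0175 0.0114] world z 0.0629 lowest z 0.0159 IoU 0.98
```

Emit:
{"fn": "arm_command", "kwargs": {"series": [[0,0,0.005,0],[0,0,0.01,0],[0,0,0.014,0],[0,0,0.014,0],[0,0,0.014,0]]}}

```text
time: 78.15
ee_pos: [0.5036, -0.0533, 0.059]
tcp_rot: [-180.0, 0.0, 85.2]
wrist_force: [-0.8, 0.1, -0.7]
opening: 0.0579
grasp_force: 2.3
```

Emit:
{"fn": "arm_command", "kwargs": {"series": [[0,0,0,0],[0,0,-0.004,0],[0,0,-0.008,0],[0,0,-0.012,0],[0,0,-0.014,0]], "hand": 0.058}}

```text
time: 78.65
ee_pos: [0.5042, -0.0534, 0.0742]
tcp_rot: [179.9, -0.0, 85.2]
wrist_force: [-0.0, 0.1, 0.6]
opening: 0.0581
grasp_force: 0.0
```

```bash
python3 - <<'E'
from h import *
st(); c=heldbox(); tilt(c)
E
```

```text
t 78.65 pos [ 0.5042 -0.0534  0.0742] rot [179.93  -0.    85.16] q [ -6.   -1.1 -13.5  77.5   0.   88.8] open 0.0581 F [-0.   0.1  0.6] 0.0
box (218, 156, 118, 185)
phi 3.9 centre tool x,z [-0.0091  0.0571] world z 0.0172 lowest z -0.0042 IoU 0.974
```

It slipped out and lies flat again. I'll regrip at its near end with slightly different force.

Emit:
{"fn": "arm_command", "kwargs": {"series": [[-0.02,0,0,0],[-0.042,0,0,0],[-0.042,0,0.02,0],[-0.042,0,0.045,0],[-0.042,0,0.071,0]], "hand": 0.068}}

```text
time: 79.2
ee_pos: [0.5006, -0.0955, 0.0019]
tcp_rot: [179.9, 0.0, 85.1]
wrist_force: [0.3, 0.5, -1.2]
opening: 0.0679
grasp_force: 0.0
```

Emit:
{"fn": "arm_command", "kwargs": {"series": [[0,0,0,0],[0,0,0,0],[0,0,0,0],[0,0,0,0],[0,0,0,0]], "hand": 0.05795}}

```text
time: 79.7
ee_pos: [0.5008, -0.0953, 0.0032]
tcp_rot: [179.9, 0.0, 85.2]
wrist_force: [-0.6, 1.3, -1.0]
opening: 0.058
grasp_force: 10.8
```

```bash
python3 - <<'E'
from h import *
st(); c=heldbox(); tilt(c); pinks(c)
E
```

```text
t 79.7 pos [ 0.5008 -0.0953  0.0032] rot [1.7992e+02 1.0000e-02 8.5160e+01] q [-10.8   1.4 -19.   69.5   0.   84.1] open 0.058 F [-0.6  1.3 -1. ] 10.8
box (176, 49, 216, 322)
phi 0.2 centre tool x,z [ 0.0327 -0.0196] world z 0.0226 lowest z 0.0044 IoU 0.969
pink px (284, 210) box (176, 49, 216, 322) xy [ 0.5038 -0.062 ] yaw 83.9 IoU 0.929
```

Emit:
{"fn": "arm_command", "kwargs": {"series": [[0,0,0,0],[0,0,0,0],[0,0,0,0],[0,0,0,0],[0,0,0,0]], "hand": 0.0584}}

```text
time: 80.25
ee_pos: [0.5004, -0.0952, 0.0023]
tcp_rot: [180.0, 0.0, 85.2]
wrist_force: [0.6, -0.1, 0.6]
opening: 0.0586
grasp_force: 0.2
```

Emit:
{"fn": "arm_command", "kwargs": {"series": [[0,0,0,0],[0,0,0,0],[0,0,0,0],[0,0,0,0],[0,0,0,0]], "hand": 0.05796}}

```text
time: 80.75
ee_pos: [0.5004, -0.0953, 0.0024]
tcp_rot: [180.0, 0.0, 85.2]
wrist_force: [0.2, -0.4, 1.6]
opening: 0.058
grasp_force: 4.5
```

Emit:
{"fn": "arm_command", "kwargs": {"series": [[0,0,-0.005,0],[0,0,-0.01,0],[0,0,-0.015,0],[0,0,-0.02,0],[0,0,-0.025,0]]}}

```text
time: 81.25
ee_pos: [0.5003, -0.0952, 0.0278]
tcp_rot: [180.0, -0.0, 85.2]
wrist_force: [-0.3, -0.1, -0.4]
opening: 0.0577
grasp_force: 1.4
```

```bash
python3 - <<'E'
from h import *
st(); c=heldbox(); tilt(c)
E
```

```text
t 81.25 pos [ 0.5003 -0.0952  0.0278] rot [179.99  -0.    85.16] q [-10.8   0.5 -17.1  72.3   0.   84.1] open 0.0577 F [-0.3 -0.1 -0.4] 1.4
box (193, 66, 170, 291)
phi 16.9 centre tool x,z [ 0.0289 -0.0034] world z 0.0321 lowest z 0.0004 IoU 0.979
```

Emit:
{"fn": "arm_command", "kwargs": {"series": [[0,0,-0.005,0],[0,0,-0.01,0],[0,0,-0.015,0],[0,0,-0.02,0],[0,0,-0.025,0]]}}

```text
time: 81.8
ee_pos: [0.5003, -0.0952, 0.0527]
tcp_rot: [180.0, -0.0, 85.2]
wrist_force: [0.8, -0.2, -1.3]
opening: 0.0577
grasp_force: 1.4
```

Emit:
{"fn": "arm_command", "kwargs": {"series": [[0,0,-0.004,0],[0,0,-0.008,0],[0,0,-0.012,0],[0,0,-0.016,0],[0,0,-0.02,0]]}}

```text
time: 82.3
ee_pos: [0.5003, -0.0952, 0.0726]
tcp_rot: [-180.0, -0.0, 85.2]
wrist_force: [0.9, 1.3, -1.2]
opening: 0.0578
grasp_force: 1.3
```

```bash
python3 - <<'E'
from h import *
st(); c=heldbox(); tilt(c)
E
```

```text
t 82.3 pos [ 0.5003 -0.0952  0.0726] rot [-179.99   -0.     85.16] q [-10.8  -0.7 -13.3  77.4  -0.   84.1] open 0.0578 F [ 0.9  1.3 -1.2] 1.3
box (193, 151, 170, 214)
phi 61.1 centre tool x,z [0.0048 0.0226] world z 0.0506 lowest z -0.0019 IoU 0.956
```

61° now; drag to square it.

Emit:
{"fn": "arm_command", "kwargs": {"series": [[0,0,0.003,0],[0,0,0.005,0],[0.005,0,0.006,0],[0.01,0,0.006,0],[0.015,0,0.006,0]]}}

```text
time: 82.85
ee_pos: [0.5016, -0.0797, 0.0661]
tcp_rot: [-180.0, -0.0, 85.2]
wrist_force: [0.8, 0.7, -0.8]
opening: 0.0575
grasp_force: 2.6
```

Emit:
{"fn": "arm_command", "kwargs": {"series": [[0.004,0,0,0],[0.008,0,0.001,0],[0.012,0,0.001,0],[0.015,0,0.002,0],[0.018,0,0.002,0]]}}

```text
time: 83.35
ee_pos: [0.5029, -0.062, 0.064]
tcp_rot: [-180.0, 0.0, 85.2]
wrist_force: [-0.4, 0.2, -1.3]
opening: 0.0582
grasp_force: 1.9
```

```bash
python3 - <<'E'
from h import *
st(); c=heldbox(); tilt(c)
E
```

```text
t 83.35 pos [ 0.5029 -0.062   0.064 ] rot [-179.98    0.     85.16] q [ -7.   -0.8 -14.4  76.4  -0.   87.8] open 0.0582 F [-0.4  0.2 -1.3] 1.9
box (191, 203, 177, 187)
phi 86.9 centre tool x,z [-0.008   0.0194] world z 0.0447 lowest z -0.0063 IoU 0.934
```

Emit:
{"fn": "arm_command", "kwargs": {"series": [[0,0,0,0],[0,0,0,0],[0,0,0,0],[0,0,0,0],[0,0,0,0]], "hand": 0.066}}

```text
time: 83.9
ee_pos: [0.5031, -0.0624, 0.0643]
tcp_rot: [180.0, -0.0, 85.1]
wrist_force: [-0.8, -0.2, -0.3]
opening: 0.0659
grasp_force: 0.0
```

```bash
python3 - <<'E'
from h import *
st(); c=heldbox(); tilt(c)
E
```

```text
t 83.9 pos [ 0.5031 -0.0624  0.0643] rot [179.99  -0.    85.15] q [ -7.1  -0.8 -14.4  76.4   0.   87.8] open 0.0659 F [-0.8 -0.2 -0.3] 0.0
box (187, 200, 182, 180)
phi 87.5 centre tool x,z [-0.0045  0.0151] world z 0.0492 lowest z -0.0015 IoU 0.965
```

Emit:
{"fn": "arm_command", "kwargs": {"series": [[-0.0045,0,-0.0035,0],[-0.0045,0,-0.0035,0],[-0.0045,0,-0.0035,0],[-0.0045,0,-0.0035,0],[-0.0045,0,-0.0035,0]]}}

```text
time: 84.45
ee_pos: [0.5027, -0.0668, 0.0677]
tcp_rot: [-180.0, -0.0, 85.2]
wrist_force: [-0.3, -0.1, 0.1]
opening: 0.066
grasp_force: 0.0
```

Emit:
{"fn": "arm_command", "kwargs": {"series": [[0,0,0,0],[0,0,0,0],[0,0,0,0],[0,0,0,0],[0,0,0,0]], "hand": 0.04, "grip_force": 70}}

```text
time: 84.95
ee_pos: [0.5029, -0.0668, 0.0681]
tcp_rot: [180.0, -0.0, 85.2]
wrist_force: [-0.2, 0.5, 5.1]
opening: 0.0571
grasp_force: 75.4
```

Emit:
{"fn": "arm_command", "kwargs": {"series": [[0,0,-0.03,0],[0,0,-0.07,0],[0,0,-0.11,0],[0,0,-0.15,0],[0,0,-0.19,0]]}}

```text
time: 85.45
ee_pos: [0.5023, -0.0668, 0.2588]
tcp_rot: [-179.9, 0.0, 85.2]
wrist_force: [0.9, 0.5, -2.0]
opening: 0.0568
grasp_force: 75.0
```

Emit:
{"fn": "arm_command", "kwargs": {"series": [[-0.04,0.01,0,0],[-0.08,0.02,0,0],[-0.12,0.03,0,0],[-0.165,0.04,0,0],[-0.208,0.05,0,0]]}}

```text
time: 85.95
ee_pos: [0.5348, -0.2802, 0.257]
tcp_rot: [-179.9, -0.0, 85.2]
wrist_force: [0.7, -0.3, -0.8]
opening: 0.0568
grasp_force: 75.1
```

Emit:
{"fn": "arm_command", "kwargs": {"series": [[0,0,0,-0.14],[0,0,0,-0.28],[0,0,0,-0.42],[0,0,0,-0.56],[0,0,0,-0.7]]}}

```text
time: 86.45
ee_pos: [0.5348, -0.2784, 0.2568]
tcp_rot: [-180.0, -0.1, 125.6]
wrist_force: [-0.5, 0.6, -1.5]
opening: 0.0572
grasp_force: 75.2
```

Emit:
{"fn": "arm_command", "kwargs": {"series": [[0,0,0,-0.14],[0,0,0,-0.28],[0,0,0,-0.42],[0,0,0,-0.56],[0,0,0,-0.7]]}}

```text
time: 86.95
ee_pos: [0.5348, -0.2783, 0.2569]
tcp_rot: [180.0, -0.1, 165.7]
wrist_force: [0.1, -0.1, -1.5]
opening: 0.0569
grasp_force: 75.2
```

Emit:
{"fn": "arm_command", "kwargs": {"series": [[0,0,0,-0.14],[0,0,0,-0.289],[0,0,0,-0.289],[0,0,0,-0.289],[0,0,0,-0.289]]}}

```text
time: 87.45
ee_pos: [0.5349, -0.2783, 0.2575]
tcp_rot: [180.0, -0.0, -178.3]
wrist_force: [0.1, 0.3, -1.1]
opening: 0.0571
grasp_force: 75.2
```

```bash
python3 - <<'E'
from h import *
st(); c=heldbox(); tilt(c); cv2.imwrite("pics/w20.png",c["color"])
marks("wrist",dict(crate_top_tab=.138,crate_top=.066),1)
E
```

```text
t 87.45 pos [ 0.5349 -0.2783  0.2575] rot [ 1.7999e+02 -3.0000e-02 -1.7827e+02] q [-27.5  13.3  22.4  99.2  -0.  -29.2] open 0.0571 F [ 0.1  0.3 -1.1] 75.2
box (189, 190, 178, 165)
phi 89.8 centre tool x,z [0.0019 0.019 ] world z 0.2386 lowest z 0.1885 IoU 0.96
wrist mark_of crate_top_tab [279. 119.] 0.65 [ 0.475 -0.279  0.138]
wrist find_in crate_top_tab [280. 168.] 0.66 [ 0.51  -0.277  0.138]
wrist find_in crate_top [275. 168.] 0.75 [ 0.521 -0.281  0.066]
```

View pics/w20.png

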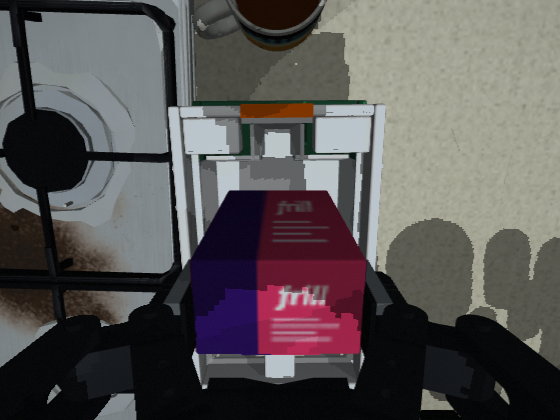

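The carton hangs upright over the near slot, with lugs and tab just in front. I'll shift 5 mm towards the middle, then lower and release.

Emit:
{"fn": "arm_command", "kwargs": {"series": [[-0.0047,0,0.03,0],[-0.0047,0,0.06,0],[-0.0047,0,0.08,0],[-0.0047,0,0.09,0],[-0.0047,0,0.1,0]]}}

```text
time: 88.25
ee_pos: [0.5397, -0.2782, 0.1576]
tcp_rot: [-180.0, 0.0, -178.1]
wrist_force: [0.0, -0.0, -0.8]
opening: 0.0568
grasp_force: 75.2
```

Emit:
{"fn": "arm_command", "kwargs": {"series": [[0,0,0.005,0],[0,0,0.01,0],[0,0,0.015,0],[0,0,0.019,0],[0,0,0.019,0]]}}

```text
time: 88.75
ee_pos: [0.5397, -0.2782, 0.1388]
tcp_rot: [-180.0, 0.0, -178.1]
wrist_force: [-0.6, 0.4, -0.9]
opening: 0.0571
grasp_force: 75.4
```

```bash
python3 - <<'E'
from h import *
st()
E
```

```text
t 88.75 pos [ 0.5397 -0.2782  0.1388] rot [-1.7999e+02  1.0000e-02 -1.7807e+02] q [-27.3  12.    7.7  85.7   0.  -29.2] open 0.0571 F [-0.6  0.4 -0.9] 75.4
```

Emit:
{"fn": "arm_command", "kwargs": {"series": [[0,0,0.001,0],[0,0,0.001,0],[0,0,0.001,0],[0,0,0.001,0],[0,0,0.001,0]]}}

```text
time: 89.25
ee_pos: [0.5398, -0.2782, 0.1384]
tcp_rot: [-180.0, 0.0, -178.1]
wrist_force: [-1.2, 0.1, 5.2]
opening: 0.0574
grasp_force: 75.8
```

Emit:
{"fn": "arm_command", "kwargs": {"series": [[0,0,0,0],[0,0,0,0],[0,0,0,0],[0,0,-0.01,0],[0,0,-0.03,0]], "hand": 0.07}}

```text
time: 89.75
ee_pos: [0.539, -0.2778, 0.167]
tcp_rot: [179.9, -0.1, -178.1]
wrist_force: [0.2, -0.1, -0.6]
opening: 0.0697
grasp_force: 0.0
```

Emit:
{"fn": "arm_command", "kwargs": {"series": [[0,0,-0.04,0],[0,0,-0.08,0],[0.02,0,-0.12,0],[0.04,0,-0.12,0],[0.04,0,-0.12,0]]}}

```text
time: 90.25
ee_pos: [0.4987, -0.2798, 0.2907]
tcp_rot: [-179.9, 0.2, -178.1]
wrist_force: [0.5, -0.8, -0.2]
opening: 0.0701
grasp_force: 0.0
```

```bash
python3 - <<'E'
from h import *
st(); upright(); 
for n in ("wrist","scene"): marks(n,dict(crate_top_tab=.138,crate_top=.066,crate_low=0,crate_low_tab=.072,pink_carton_a=.12,violet_carton=.004,mug=0,tea=0),3,"f_"+n)
E
```

```text
t 90.25 pos [ 0.4987 -0.2798  0.2907] rot [-179.88    0.18 -178.12] q [-29.3   9.7  22.1 102.1  -0.  -31.2] open 0.0701 F [ 0.5 -0.8 -0.2] 0.0
top
blob [401. 196.] [array([ 570.5, -269.9]), array([135.1,  78.7]), np.float64(2.0)]
blob [305. 121.] [array([782. ,   4.8]), array([129.9,  57.9]), np.float64(1.0)]
wrist
blob [278. 282.] [array([ 568. , -277.4]), array([146.9,  59.2]), np.float64(3.0)]
wrist mark_of crate_top_tab [278. 162.] 0.62 [ 0.475 -0.28   0.138]
wrist find_in crate_top_tab [317. 246.] 0.97 [ 0.545 -0.245  0.138]
wrist find_in crate_top [314. 243.] 0.93 [ 0.57  -0.239  0.066]
wrist find_in crate_low [278. 144.] 0.61 [ 0.474 -0.28   0.   ]
wrist find_in crate_low [278. 292.] 0.58 [ 0.665 -0.274  0.   ]
wrist find_in crate_low_tab [275. 144.] 0.75 [ 0.467 -0.284  0.072]
wrist mark_of pink_carton_a [281. 332.] 0.95 [ 0.643 -0.272  0.12 ]
wrist mark_of pink_carton_a [276. 248.] 0.72 [ 0.555 -0.279  0.12 ]
wrist mark_of pink_carton_a [277. 290.] 0.68 [ 0.597 -0.277  0.12 ]
wrist find_in pink_carton_a [274. 237.] 0.84 [ 0.544 -0.281  0.12 ]
wrist find_in pink_carton_a [282
[... 873 characters left out ...]
cene mark_of pink_carton_a [397. 212.] 0.56 [ 0.647 -0.273  0.12 ]
scene mark_of pink_carton_a [394. 219.] 0.55 [ 0.593 -0.281  0.12 ]
scene find_in pink_carton_a [385. 219.] 0.77 [ 0.579 -0.256  0.12 ]
scene find_in pink_carton_a [400. 202.] 0.73 [ 0.724 -0.256  0.12 ]
scene find_in pink_carton_a [400. 211.] 0.63 [ 0.658 -0.277  0.12 ]
scene mark_of violet_carton [388. 246.] 0.39 [ 0.616 -0.263  0.004]
scene find_in violet_carton [392. 251.] 0.54 [ 0.59  -0.286  0.004]
scene mark_of mug [372. 288.] 0.68 [ 0.373 -0.301  0.   ]
scene find_in mug [371. 272.] 0.92 [ 0.452 -0.266  0.   ]
scene mark_of tea [171. 232.] 0.49 [0.335 0.453 0.   ]
scene find_in tea [161. 220.] 0.58 [0.38  0.549 0.   ]
```

```bash
python3 - <<'E'
from h import *
print(bot.job_done())
E
```

```text
the job is handed in; nothing more can be done
None
```

The job is handed in at about 90 s of the 210 s allowed; I don't have the verdict. By the last measurements, the violet carton is in the green crate, the turned white crate rests on the lugs with all three pinks upright inside, the mug and tea box are undisturbed, and the gripper is open and clear.

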